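# Scan the labelled bottle into stock and put it in the carrier

### The arm

A 6-joint arm with a two-finger parallel gripper is mounted at the origin on a cart in front of the work surface, level with it; the furniture and walls round the work are solid. World frame = base frame: x ahead of the robot, y to its left, z up, the work surface at z = 0. Lengths are in m, angles in rad, forces in N, time in s.
With the tool pointing down it reaches from about 0.35 to 0.975 m from the base axis. Payload 4.9 kg.
Tool frame: the origin (TCP) lies on the front face of the gripper's body, between the roots of the fingers; the fingertips stand 73 mm ahead of it and the grasp point (between the pads) lies 54 mm ahead of it; z points along the fingers, y is the line along which they close (so a half turn about z gives the same grasp; the last joint's range is limited). The gripper opens to 85 mm and grips with 20 to 120 N. Pads are 22 mm wide; open, the fingers measure 114 mm over their backs; the gripper's body (76 mm by 85 mm) begins 54 mm behind the grasp point. The pads swing forward as they close: fully open they stand 13 mm farther back than shut.
Start: joints at [-1.384, 0.053, 1.613, -0, 1.476, -0.119], TCP at [0.188, -0.596, 0.304] pointing down, gripper open.
Joint ranges: [-3.01, 3.01], [-1.01, 2.22], [0.06, 2.58], [-1.02, 4.17], [0.09, 2.62], [-3.14, 3.14]. Speed limits (rad/s): [2.57, 2.57, 3.14, 3.14, 3.14, 3.14].

### API

Orientations are given as a rotation vector (axis times angle).
In Python, from station import status, imaging, order gives the robot as it stands.
- The arm moves only by the tool arm_command, never from a script. Its argument "increments" is a list of rows, each an object with "slide": the shift along the tool's x, y, z in m, a list of three; "spin": the turn about the tool's z in degrees; "gripper": the opening, from -1 (shut) to 1 (fully open). In form: [{"slide": [x, y, z], "spin": spin, "gripper": gripper}, ...]. A call has 1 to 8 rows; each row is the pose to reach, as a shift and turn from the pose commanded when the call began, along the tool's axes at that moment; what a row does not reach only later rows make up. A row lasts 1/12 s, in which the tool goes at most 41.7 mm and 7.16 degrees, less where a joint would pass 70% of its speed; a pose out of reach is approached as far as the arm can. A call with a gripper value outside its range is refused whole. The fingers move at their own pace and stop on an object; "newtons" is the grip in N (left out, the last holds). Time passes only in rows, so rows that repeat a pose let the fingers close. It gives the time, the measured TCP pose, the force, the opening and the grip force at its end, in the units of the state.
- status.get_obs(): the state, without advancing time (a new reading comes with each control period).
- imaging.get_image(name): name is "scene" or "top" or "wrist"; returns a dict with "frame" (384x512x3 uint8, red, green, blue), "vfov" (degrees; the focal length in pixels is half the picture's height over the tangent of half this angle, whatever the lens; pixels are square), "cx", "cy" (the principal point, pixels), "view" (4x4, takes a point from world to camera coordinates); the wrist camera has in their place "mount" (4x4, takes a point from camera to tool coordinates, whose origin is the TCP and whose axes are the flange's). Camera axes: x right, y up, looking along -z (the intrinsics and any distortion apply to the point x, -y, -z); pixel columns grow to the right and rows downward; lengths in m; the calibration is good to about 2 mm. A picture is of the moment at which its call begins: read the wrist's pose just before it. There is no depth.
- order.finish_job(): hands the job in; it is judged then, once.
The state is a dict: "t": time; "q": joint angles; "dq": joint speeds; "effort": joint torques, N m; "tool_pos": TCP position; "tool_rot": TCP orientation; "contact_force": force on the tool from outside, world axes, zero at the start; "wrist_torque": the same for the moment, N m; "opening": finger opening in m; "grip_force": force on a finger pad.
Only numpy, scipy, OpenCV 4.12 (cv2) and the standard library are available. Lean on these libraries where they do the work, as an engineer would, in place of code of your own. Each camera call takes 0.05 s, during which the arm holds its last target. There are 200 camera calls.

### The job

Book the white bottle standing on the table into stock: slide the scanner's splash shutter fully open, then stand the bottle on the scanner's round turntable with its paper label turned squarely to the reading window and let go of it, press the scan key on top of the scanner fully down, and finally stand the bottle in the empty compartment of the wooden carrier. The bottle is thin plastic: grip it with no more than about 15 N, keep it upright and set it down rather than drop it. Leave the shutter open for the next item and do not disturb the other things on the table.

Things in the scene. Friction and masses are not known exactly. Their poses are not given: they have to be found in the camera images.
- scanner: White counter code scanner, fixed to the table. Origin on the table under the turntable's axis; +x points from the turntable to the reading window, z up. Foot: x -58 to 85, y -56 to 56 mm, top at z=0.019. Housing behind it: block x 85 to 170, y -45 to 105 mm, top at z=0.135. The dark window (50 x 62 mm, centre 78 mm up) is in its front and looks at the turntable.
- plate (a point): Centre of the turntable's floor, where the bottle's underside rests: z=0.025, 80 mm in front of the window; axes as the scanner's. The turntable is a freely turning grey dish, floor 70 mm across inside a rim 5 mm higher (82 mm outside). A bottle turned while standing in it takes the dish along or slips, either is fine.
- shutter (a joint): The white splash shutter that slides sideways across the scanner's front: 0 m = window covered, 0.064 m = fully open, against the end stop. It moves along the scanner's +y, needs about 1 to 2 N and stays where it is left.
- shutter_tab (a point): Top centre of the shutter's upright thumb tab (12 mm thick along the scanner's x, 26 mm wide along its y; it stands 20 mm above the housing's top, its top at z=0.155); moves with the shutter. Can be pinched or pushed from above.
- scan_key (a joint): Travel of the round scan key: 0 m = up, 0.006 m = fully down. Spring return; fully down takes about 4 N.
- scan_key_top (a point): Centre of the key's top (34 mm across), on the scanner's housing behind the shutter's closed place: 139 mm from the turntable's axis along the scanner's +x, z=0.157 when up, on a collar 50 mm across whose top is at z=0.147. Press straight down.
- bottle: Loose round white plastic bottle with a domed cap, 58 mm in diameter, 137 mm high (body up to 105 mm, above it the cap, 53 mm across), about 0.3 kg. Stands upright; origin at the centre of its underside, z up. One paper label, on its -x side only. Starts in one of three spots, a salt shaker and a plain black tin in the other two.
- label (a point): Middle of the bottle's label, on the bottle's surface 29 mm from its axis towards the bottle's own -x, 55 mm up.
- carrier: Fixed low wooden carrier, 300 mm along its x, 106 mm along its y, walls 55 mm high and 6 mm thick; two cross dividers make three compartments of 92 x 94 mm, 98 mm apart along x. Origin at the centre of its underside. Spice jars (41 mm across, 105 mm high) stand in the middle and +x compartments; the -x one is empty.
- slot (a point): Centre of the floor of the carrier's empty (-x) compartment, 6 mm above the table; axes as the carrier's.
- salt_shaker: Bystander: glass salt shaker, 44 mm across, 90 mm high, standing loose; origin at the centre of its underside.
- black_tin: Bystander: plain black round tin, 68 mm across, 118 mm high, standing loose; origin at the centre of its underside.
- spice_a: Bystander: spice jar in the middle compartment of the carrier; origin at the centre of its underside.
- spice_b: Bystander: spice jar in the +x compartment of the carrier; origin at the centre of its underside.
- red_mug: Bystander: mug, 88 mm across, 90 mm high, loose, behind the three spots; origin at the centre of its underside.
- garlic: Bystander: bulb of garlic, 48 mm, loose, near the front edge of the table; origin at the centre of its underside.
Mind the look-alikes: they are no part of the job. What is shaped like the bottle but blue is not meant.

How it is judged:
On the way, in this order (a step that is already met when the one before it is completed fails the run):
1. the shutter is slid fully open (over 58 of its 64 mm) (value of joint shutter above 0.058 m), for 0.2 s.
2. the bottle stands released on the turntable, upright, its label facing the window within 20 degrees, shutter open (horizontal distance between bottle and plate below 0.012 m and z of bottle in the frame of plate between -0.004 and 0.006 m and angle between bottle's own z axis and vertical below 0.1 rad and angle between the x axis of bottle and the x axis of scanner, either way round below 0.35 rad and x of label in the frame of plate above 0.012 m and value of joint shutter above 0.058 m and contact force between the fingers and bottle below 0.1 N), for 0.3 s.
3. the scan key is pressed down (over 5 of its 6 mm) while the bottle stands there, label to the window, shutter open (value of joint scan_key above 0.005 m and horizontal distance between bottle and plate below 0.012 m and z of bottle in the frame of plate between -0.004 and 0.006 m and angle between bottle's own z axis and vertical below 0.1 rad and angle between the x axis of bottle and the x axis of scanner, either way round below 0.35 rad and x of label in the frame of plate above 0.012 m and value of joint shutter above 0.058 m).
At the end, for the whole second after the job is handed in: The bottle stands upright (within 0.1 rad), released and at rest on the floor of the carrier's empty compartment (its axis within 30 mm of the centre), the shutter is still open (over 58 mm), the key is up again, and the other things are within 30 mm of where they started (horizontal distance between bottle and slot below 0.03 m and z of bottle in the frame of slot between -0.004 and 0.006 m and angle between bottle's own z axis and vertical below 0.1 rad and linear speed of bottle below 0.02 m/s and angular speed of bottle below 0.2 rad/s and contact force between the fingers and bottle below 0.1 N and value of joint shutter above 0.058 m and value of joint scan_key below 0.002 m and distance of each of salt_shaker, black_tin, spice_a, spice_b, red_mug, garlic from where it was at the start of the episode below 0.03 m); the robot touches nothing.
It fails at once if the bottle is squeezed: the two fingers together press on it with more than 45 N (15 N grip is 30 N together) (contact force between the fingers and bottle above 45 N).
It fails at once if the bottle is tipped by more than 0.6 rad (angle between bottle's own z axis and vertical above 0.6 rad).
It fails at once if the bottle is dropped: it falls free of the fingers faster than 0.5 m/s (a fall of about 13 mm) (linear speed of bottle above 0.5 m/s and contact force between the fingers and bottle below 0.1 N).
It fails at once if one of the other things is knocked away by more than 30 mm (distance of any of salt_shaker, black_tin, spice_a, spice_b, red_mug, garlic from where it was at the start of the episode above 0.03 m).
It also fails if it takes over 72 s, if anything falls off the work surface, if the arm or the gripper's body presses on something with over 40 N, if the wrist force passes 120 N, or if a joint passes its speed limit or range.

## Working session

There is one attempt and no reset: what is moved stays moved. The work goes in short steps, Python scripts to look and compute and a tool call to move; the robot and the scene stay as the last step left them, time stands still between calls to the robot, and variables do not carry over. Pictures are saved under pics/ and viewed, at most 10 in all, crops included, and the job is handed in when it is done.

Besides the shell and the picture viewer there is one more tool, called after "Call:" in YAML: its name, and indented under it one key for each argument. arm_command: Moves the arm, as the interface text tells. Its arguments: {"type":"object","properties":{"increments":{"type":"array","items":{"type":"object","properties":{"slide":{"type":"array","items":{"type":"number"}},"spin":{"type":"number"},"gripper":{"type":"number"}}}},"newtons":{"type":"number"}},"required":["increments"]}

```bash
mkdir -p pics; cat > h.py <<'E'
import numpy as np, cv2
from station import status, imaging, order
from scipy.spatial.transform import Rotation as R
def cam(name):
    o=status.get_obs(); d=imaging.get_image(name)
    if name=='wrist':
        T=np.eye(4); T[:3,:3]=R.from_rotvec(o['tool_rot']).as_matrix(); T[:3,3]=o['tool_pos']
        d['c2w']=T@np.array(d['mount'])
    else: d['c2w']=np.linalg.inv(np.array(d['view']))
    d['f']=d['frame'].shape[0]/2/np.tan(np.radians(d['vfov'])/2)
    return d
def ray(d,u,v):
    c=d['c2w']; r=c[:3,:3]@np.array([(u-d['cx'])/d['f'],-(v-d['cy'])/d['f'],-1]); return c[:3,3],r/np.linalg.norm(r)
def onz(d,u,v,z):
    o,r=ray(d,u,v); return o+r*(z-o[2])/r[2]
def tri(a,ua,b,ub):
    o1,r1=ray(a,*ua);o2,r2=ray(b,*ub)
    t=np.linalg.lstsq(np.c_[r1,-r2],o2-o1,rcond=None)[0]
    p,q=o1+t[0]*r1,o2+t[1]*r2
    return (p+q)/2,np.linalg.norm(p-q)
def proj(d,p):
    c=np.linalg.inv(d['c2w'])@np.r_[p,1]; return d['cx']+d['f']*c[0]/-c[2], d['cy']-d['f']*c[1]/-c[2]
def save(d,n,crop=None,s=1):
    im=d['frame'][:,:,::-1]
    if crop: x0,y0,x1,y1=crop; im=im[y0:y1,x0:x1]
    cv2.imwrite('pics/'+n,cv2.resize(im,None,fx=s,fy=s,interpolation=cv2.INTER_CUBIC))
E
python3 - <<'E'
from h import *
import pickle
o=status.get_obs(); print(o)
for n in('scene','top'):
    d=cam(n); pickle.dump(d,open(n+'.pkl','wb')); save(d,n+'0.png',s=1.5); print(n,d['vfov'],d['cx'],d['cy'],d['c2w'].round(3).tolist(),[k for k in d])
E
```

```text
{'t': 0.0, 'q': array([-1.38399848e+00,  5.33868362e-02,  1.61427169e+00, -2.31839050e-05,
        1.47601658e+00, -1.18993533e-01]), 'dq': array([ 1.06155087e-03,  1.37228738e-03, -7.23140472e-04,  8.94417897e-04,
       -2.46475795e-05, -1.24750387e-03]), 'effort': array([ 1.40516637e-03, -3.93681800e+01, -3.70174098e+01, -1.09809398e-04,
        7.11614237e-03,  8.04695020e-06]), 'tool_pos': array([ 0.18806695, -0.59554188,  0.30265761]), 'tool_rot': array([-3.10288674e+00, -4.78153266e-01,  1.47008595e-04]), 'contact_force': array([ 0.94350126,  0.11165494, -0.2231362 ]), 'wrist_torque': array([0.03897835, 0.07575102, 0.0311947 ]), 'grip_force': 0.0, 'opening': 0.08488284437784821}
scene 52.399648713112406 257.11638267746156 188.93239916535111 [[-0.876, 0.368, -0.313, 0.159], [-0.483, -0.662, 0.574, 0.666], [0.004, 0.653, 0.757, 0.955], [0.0, 0.0, 0.0, 1.0]] ['frame', 'vfov', 'cx', 'cy', 'view', 'c2w', 'f']
top 51.578460199422686 258.88132386716444 187.3371141718212 [[0.015, 0.993, -0.116, 0.372], [-1.0, 0.017, 0.015, 0.026], [0.017, 0.116, 0.993, 1.471], [0.0, 0.0, 0.0, 1.0]] ['frame', 'vfov', 'cx', 'cy', 'view', 'c2w', 'f']
```

View pics/scene0.png

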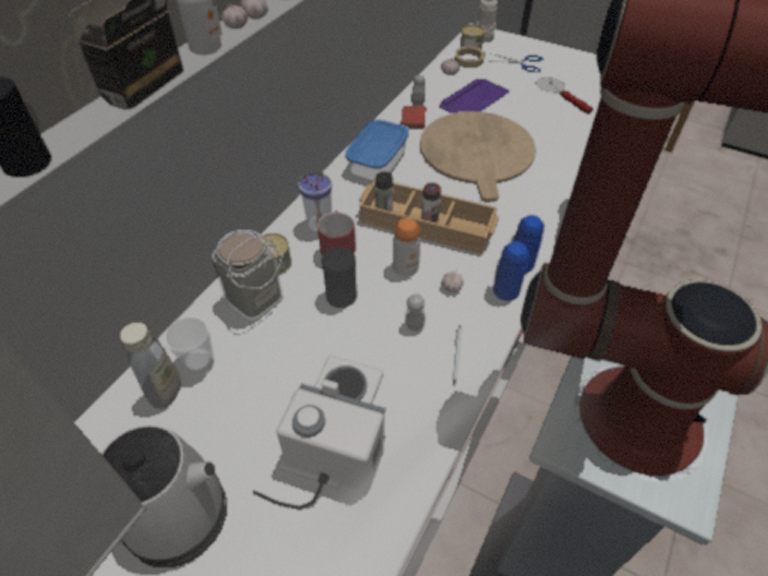

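View pics/top0.png

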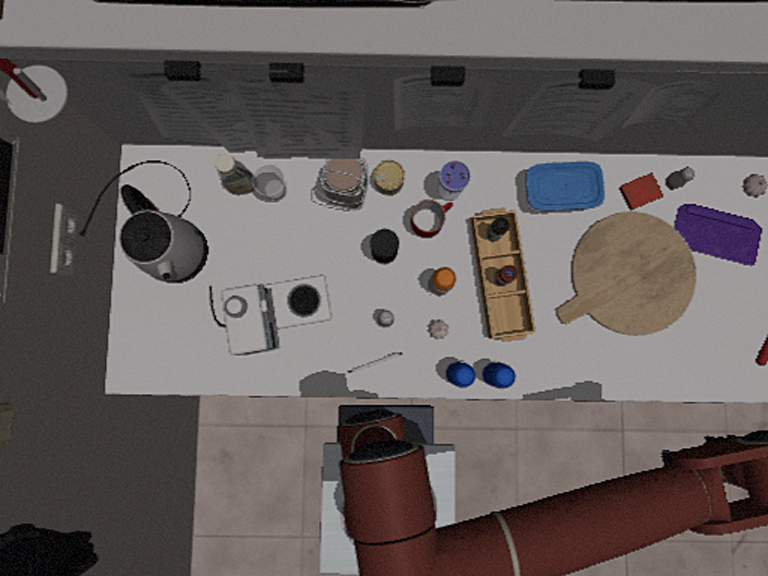

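The white bottle with the orange cap is at scene (406,250) and top (443,279), both in the 1.5x pictures. The scanner dish is at top (304,299), with the housing to its left. The carrier's empty compartment is the near one, at top (510,316). Next I measure these and look closer.

```bash
python3 - <<'E'
from h import *
import pickle
S=pickle.load(open('scene.pkl','rb'));T=pickle.load(open('top.pkl','rb'))
def blob(d,f,box):
    h=cv2.cvtColor(d['frame'],cv2.COLOR_RGB2HSV).astype(int); m=f(h).astype(np.uint8)
    k=np.zeros_like(m);x0,y0,x1,y1=box;k[y0:y1,x0:x1]=1;m*=k
    n,l,s,c=cv2.connectedComponentsWithStats(m);i=1+np.argmax(s[1:,4]);return c[i],s[i]
org=lambda h:(h[...,0]>5)&(h[...,0]<22)&(h[...,1]>150)&(h[...,2]>100)
a,sa=blob(S,org,(250,130,300,190));b,sb=blob(T,org,(280,170,310,200))
print('cap',a,sa,b,sb,tri(S,a,T,b))
dark=lambda h:(h[...,2]<60)
a,sa=blob(S,dark,(215,238,260,275));b,sb=blob(T,dark,(188,185,218,215))
print('dish',a,sa,b,sb,tri(S,a,T,b),onz(T,*b,.025))
a,b=(308/1.5,417/1.5),(235/1.5,306/1.5);print('key',tri(S,a,T,b))
for n,u in (('carrier tl',(473,213)),('tr',(512,209)),('br',(533,333)),('bl',(493,338))): print(n,onz(T,u[0]/1.5,u[1]/1.5,.055))
for n,u,z in (('tin',(384,246),.118),('salt',(384,317),.09),('mug',(428,219),.09),('spA',(506,273),.111),('spB',(497,229),.111),('garlic',(438,328),.03),('blue1',(460,374),.13),('blue2',(498,375),.13)): print(n,onz(T,u[0]/1.5,u[1]/1.5,z).round(3))
print('housing',[onz(T,u/1.5,v/1.5,.135).round(3).tolist() for u,v in((221,291),(264,284),(230,354),(277,348))])
A=cv2.resize(S['frame'][130:200,250:300],None,fx=8,fy=8,interpolation=cv2.INTER_CUBIC)
B=cv2.resize(S['frame'][230:330,175:265],None,fx=4,fy=4,interpolation=cv2.INTER_CUBIC)
C=np.zeros((560,760,3),np.uint8);C[:560,:400]=A;C[:400,400:760]=B
cv2.imwrite('pics/c1.png',C[:,:,::-1])
E
```

```text
cap [271.8  151.38] [265 146  14  12 100] [296.78358209 185.52238806] [291 179  13  14 134] (array([ 0.53913309, -0.12416627,  0.11796994]), np.float64(0.00016133491508212266))
dish [230. 251.] [230 251   1   1   1] [202.32026144 199.98039216] [193 190  20  20 306] (array([0.49065006, 0.20735464, 0.04664769]), np.float64(0.0012616432898999376)) [0.49186339 0.20983453 0.025     ]
key (array([0.46645337, 0.34588293, 0.14553808]), np.float64(0.0009410094200888698))
carrier tl [ 0.70792941 -0.19828636  0.055     ]
tr [ 0.71964749 -0.2934843   0.055     ]
br [ 0.41945328 -0.3407406   0.055     ]
bl [ 0.40617658 -0.24530119  0.055     ]
tin [0.612 0.017 0.118]
salt [0.45  0.014 0.09 ]
mug [ 0.683 -0.086  0.09 ]
spA [ 0.555 -0.266  0.111]
spB [ 0.658 -0.245  0.111]
garlic [ 0.429 -0.117  0.03 ]
blue1 [ 0.323 -0.157  0.13 ]
blue2 [ 0.322 -0.242  0.13 ]
housing [[0.5, 0.381, 0.135], [0.517, 0.286, 0.135], [0.36, 0.354, 0.135], [0.375, 0.251, 0.135]]
```

View pics/c1.png

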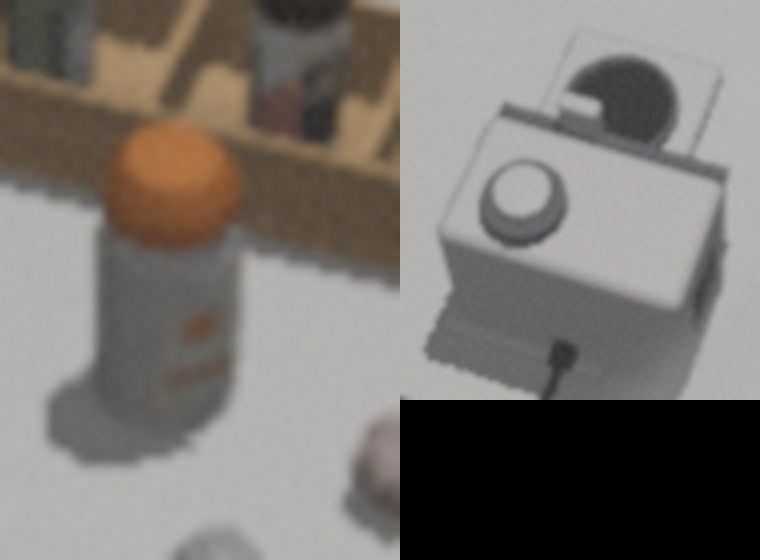

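The label's orange print sits right of the bottle's centre in the scene view, around crop (200,350), and the tab stands at the +x-world end of the shutter. I'll move towards the bottle and refine with the wrist camera.

```bash
cat >> h.py <<'E'
def go(p,yaw=None):
    "slide (tool axes) and spin (deg) to world TCP p, tool y axis heading yaw deg (mod 180)"
    o=status.get_obs(); M=R.from_rotvec(o['tool_rot']).as_matrix(); s=M.T@(np.array(p)-o['tool_pos'])
    y0=np.degrees(np.arctan2(M[1,1],M[0,1])); out=[s.round(4).tolist(),'|s|',round(float(np.linalg.norm(s)),3),'tooly',round(y0,1)]
    if yaw is not None: out+=['spin',round(-((yaw-y0+90)%180-90),1)]
    print(*out,'pos',o['tool_pos'].round(4),'q',o['q'].round(2),'t',round(o['t'],2))
E
python3 - <<'E'
from h import *
d=cam('wrist');print(np.array(d['mount']).round(3),d['vfov'],d['cx'],d['cy'])
go([.43,-.1,.32],50)
E
```

```text
[[-0.     0.964  0.267  0.067]
 [ 1.     0.001 -0.001 -0.001]
 [-0.001  0.267 -0.964 -0.069]
 [ 0.     0.     0.     1.   ]] 63.48780550054387 259.0288412834145 187.38714576248634
[0.3799, -0.3998, -0.0164] |s| 0.552 tooly -72.5 spin 57.5 pos [ 0.1881 -0.5956  0.3029] q [-1.38  0.05  1.61 -0.    1.48 -0.12] t 0.15
```

Call:
arm_command:
  increments:
    - {"slide":[0.427,-0.42,0],"spin":-123,"gripper":1}
    - {"slide":[0.427,-0.42,0],"spin":-123,"gripper":1}
    - {"slide":[0.427,-0.42,0],"spin":-123,"gripper":1}
    - {"slide":[0.427,-0.42,0],"spin":-123,"gripper":1}
    - {"slide":[0.427,-0.42,0],"spin":-123,"gripper":1}
    - {"slide":[0.427,-0.42,0],"spin":-123,"gripper":1}
    - {"slide":[0.427,-0.42,0],"spin":-123,"gripper":1}
    - {"slide":[0.427,-0.42,0],"spin":-123,"gripper":1}

```text
t: 0.82
tool_pos: [0.3447, -0.2996, 0.3036]
tool_rot: [2.49, 1.915, 0.0]
contact_force: [1.3, -0.4, -0.5]
opening: 0.0855
grip_force: 0.0
```

```bash
python3 -c "
from h import *
go([.469,-.067,.22],51)"
```

```text
[0.2567, 0.0605, 0.0837] |s| 0.277 tooly -14.9 spin -65.9 pos [ 0.3447 -0.2996  0.3036] q [-0.88 -0.37  1.99  0.    1.52 -0.62] t 0.82
```

Call:
arm_command:
  increments:
    - {"slide":[0.257,0.06,0],"spin":-66,"gripper":1}
    - {"slide":[0.257,0.06,0.02],"spin":-66,"gripper":1}
    - {"slide":[0.257,0.06,0.04],"spin":-66,"gripper":1}
    - {"slide":[0.257,0.06,0.08],"spin":-66,"gripper":1}
    - {"slide":[0.257,0.06,0.08],"spin":-66,"gripper":1}
    - {"slide":[0.257,0.06,0.08],"spin":-66,"gripper":1}
    - {"slide":[0.257,0.06,0.08],"spin":-66,"gripper":1}
    - {"slide":[0.257,0.06,0.08],"spin":-66,"gripper":1}

```text
t: 1.48
tool_pos: [0.4691, -0.0649, 0.22]
tool_rot: [-1.256, -2.873, -0.002]
contact_force: [-0.1, -0.2, -1.3]
opening: 0.0853
grip_force: 0.0
```

Call:
arm_command:
  increments:
    - {"slide":[0,0,0],"spin":-8,"gripper":1}
    - {"slide":[0,0,0],"spin":-8,"gripper":1}
    - {"slide":[0,0,0],"spin":-8,"gripper":1}

```text
t: 1.73
tool_pos: [0.4695, -0.0691, 0.2237]
tool_rot: [-1.075, -2.952, 0.0]
contact_force: [-0.9, -0.4, 0.9]
opening: 0.0857
grip_force: 0.0
```

```bash
python3 -c "
from h import *
import pickle
go([.469,-.067,.22],51)
d=cam('wrist');pickle.dump(d,open('w1.pkl','wb'));save(d,'w1.png',s=1.5)
print(proj(d,[.539,-.124,0]),proj(d,[.539,-.124,.137]))"
```

```text
[0.0018, 0.0013, 0.0037] |s| 0.004 tooly 50.0 spin -1.0 pos [ 0.4695 -0.0691  0.2237] q [-0.3  -0.26  2.04  0.    1.36 -1.18] t 1.73
(np.float64(262.17633540104737), np.float64(257.60658592109064)) (np.float64(264.02846343275996), np.float64(365.0756821584693))
```

View pics/w1.png

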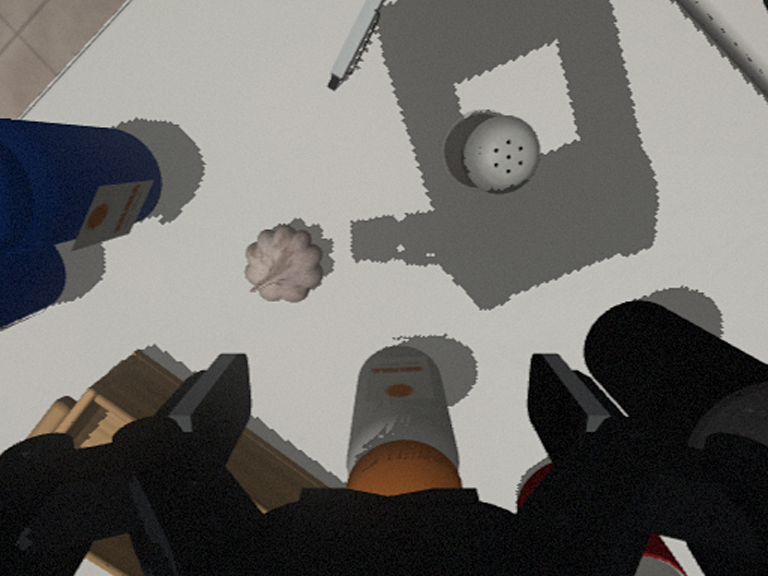

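The bottle's label faces the wrist camera: the print disc is at (399,391) and the body edges at columns about 357 and 437. I now compute the azimuth and the bottle position, then plan the shutter.

```bash
python3 - <<'E'
from h import *
import pickle
d=pickle.load(open('w1.pkl','rb'));T=pickle.load(open('top.pkl','rb'));S=pickle.load(open('scene.pkl','rb'))
h=cv2.cvtColor(d['frame'],cv2.COLOR_RGB2HSV).astype(int)
m=((h[...,0]<22)&(h[...,1]>90)&(h[...,2]>50)); 
r=np.argwhere(m[225:275,240:295])+[225,240]; v,u=r.mean(0); print('print',u,v,len(r))
g=d['frame'].astype(float).mean(2)
for row in (245,260,270): print(row,g[row,228:310:2].astype(int).tolist())
for ax in ([.539,-.124],[.5385,-.1255],[.540,-.123]):
    o,q=ray(d,u,v); a=q[:2]@q[:2]; b=q[:2]@(o[:2]-ax); c=(o[:2]-ax)@(o[:2]-ax)-.029**2
    t=(-b-np.sqrt(b*b-a*c))/a; p=o+t*q; print(ax,p.round(4),'az',np.degrees(np.arctan2(p[1]-ax[1],p[0]-ax[0])).round(1))
# tab top centre from scene & top views
x=np.array([-np.sin(np.radians(10.5)),np.cos(np.radians(10.5))]);y=np.array([-x[1],x[0]])
dish=np.array([.4915,.2095])
print('tab scene z.155',onz(S,175+582/1*.25-100,230+102*.25,.155))
k=onz(T,235/1.5,306/1.5,.157);print('key top',k, (k[:2]-dish)@x,(k[:2]-dish)@y)
go(np.r_[dish+.02*x,.32],10.5)
E
```

```text
print 265.80924855491327 255.61271676300578 173
245 [185, 184, 187, 187, 187, 187, 154, 75, 77, 75, 69, 69, 64, 60, 62, 61, 56, 61, 59, 59, 56, 55, 53, 45, 44, 48, 50, 68, 74, 67, 65, 61, 86, 94, 93, 92, 92, 92, 97, 92, 96]
260 [185, 186, 182, 185, 188, 74, 82, 80, 82, 74, 75, 74, 73, 78, 65, 54, 48, 48, 48, 46, 46, 51, 50, 54, 67, 72, 69, 73, 69, 71, 64, 64, 60, 65, 82, 94, 93, 91, 94, 95, 90]
270 [184, 188, 184, 188, 111, 83, 84, 85, 82, 79, 79, 79, 73, 70, 77, 75, 75, 75, 69, 73, 72, 71, 71, 67, 70, 68, 66, 66, 63, 69, 64, 60, 64, 63, 64, 83, 103, 150, 188, 186, 183]
[0.539, -0.124] [ 0.5186 -0.1034  0.0503] az 134.8
[0.5385, -0.1255] [ 0.5192 -0.1039  0.0489] az 131.8
[0.54, -0.123] [ 0.5186 -0.1034  0.0503] az 137.6
tab scene z.155 [0.46474594 0.28364578 0.155     ]
key top [0.46521968 0.34289985 0.157     ] 0.13595526237090622 0.0015300646800544306
[0.1781, 0.2402, -0.0961] |s| 0.314 tooly 49.9 spin 39.4 pos [ 0.4695 -0.0693  0.2239] q [-0.3  -0.26  2.04  0.    1.36 -1.18] t 1.78
```

Call:
arm_command:
  increments:
    - {"slide":[0.178,0.24,-0.1],"spin":39,"gripper":1}
    - {"slide":[0.178,0.24,-0.1],"spin":39,"gripper":1}
    - {"slide":[0.178,0.24,-0.1],"spin":39,"gripper":1}
    - {"slide":[0.178,0.24,-0.1],"spin":39,"gripper":1}
    - {"slide":[0.178,0.24,-0.1],"spin":39,"gripper":1}
    - {"slide":[0.178,0.24,-0.1],"spin":39,"gripper":1}
    - {"slide":[0.178,0.24,-0.1],"spin":39,"gripper":-1}
    - {"slide":[0.178,0.24,-0.1],"spin":39,"gripper":-1}

```text
t: 2.45
tool_pos: [0.4863, 0.2199, 0.3214]
tool_rot: [2.001, 2.421, 0.001]
contact_force: [0.9, -0.2, -0.4]
opening: 0.0637
grip_force: 0.0
```

Call:
arm_command:
  increments:
    - {"slide":[0,0,0],"spin":0,"gripper":-1}
    - {"slide":[0,0,0],"spin":0,"gripper":-1}
    - {"slide":[0,0,0],"spin":0,"gripper":-1}

```text
t: 2.7
tool_pos: [0.4864, 0.2182, 0.3202]
tool_rot: [1.998, 2.424, -0.001]
contact_force: [-0.8, 0.3, 0.1]
opening: 0.0259
grip_force: 0.0
```

```bash
python3 -c "
from h import *
import pickle
go([.4878,.229,.32],10.5)
d=cam('wrist');pickle.dump(d,open('w2.pkl','wb'));save(d,'w2.png',s=1.5)
print(np.array(proj(d,[.4915,.2095,.025]))*1.5)"
```

```text
[0.0103, 0.0035, 0.0002] |s| 0.011 tooly 11.0 spin 0.5 pos [0.4864 0.2182 0.3202] q [ 0.28 -0.18  1.81 -0.    1.51  0.09] t 2.7
[394.21892646 252.52878671]
```

View pics/w2.png

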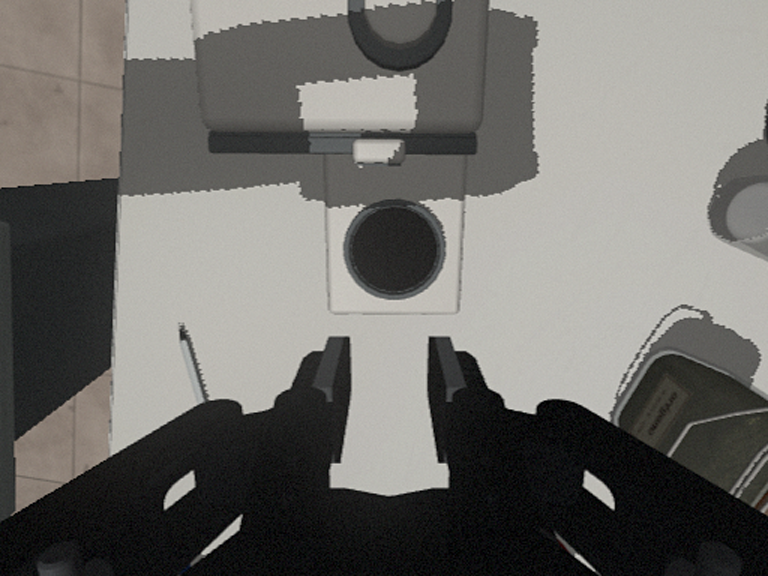

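The dish is centred at (395,249) and the tab top is about (379,144). The scanner's edges are parallel to the image rows, so the scanner's axes match the tool's. Now I compute the points.

```bash
python3 - <<'E'
from h import *
import pickle
d=pickle.load(open('w2.pkl','rb'));S=pickle.load(open('scene.pkl','rb'));T=pickle.load(open('top.pkl','rb'))
g=d['frame'].mean(2)
m=(g<45).astype(np.uint8); m[:135]=0;m[200:]=0;m[:,:225]=0;m[:,300:]=0
n,l,s,c=cv2.connectedComponentsWithStats(m);i=1+np.argmax(s[1:,4]);print('dish px',c[i],s[i])
D=onz(d,*c[i],.025);print('dish',D, 'tri w/top',tri(d,c[i],T,(202.8,200)))
for z,rows in ((.135,(128/1.5,)),):
    a,b=onz(d,209/1.5,142/1.5,z),onz(d,477/1.5,142/1.5,z);print('slot line heading',np.degrees(np.arctan2(*(b-a)[1::-1])),np.linalg.norm(b-a))
a,b=onz(d,329/1.5,313/1.5,.019),onz(d,459/1.5,313/1.5,.019);print('foot front heading',np.degrees(np.arctan2(*(b-a)[1::-1])),np.linalg.norm(b-a))
tl,tr=onz(d,354/1.5,145/1.5,.155),onz(d,405/1.5,145/1.5,.155);print('tab',tl,tr,np.linalg.norm(tr-tl))
print('tab tri',tri(d,(379.5/1.5,145/1.5),S,(220.5,255)))
print(g[88:114,253].astype(int).tolist())
th=np.radians(101);x=np.array([np.cos(th),np.sin(th)]);y=np.array([-x[1],x[0]])
for p in (tl,tr,np.array([.4652,.3429])):print((p[:2]-D[:2])@x,(p[:2]-D[:2])@y)
E
```

```text
dish px [263.30245584 165.17449375] [ 235  138   56   56 2321]
dish [0.49132248 0.21340858 0.025     ] tri w/top (array([0.49265826, 0.21017225, 0.00877706]), np.float64(0.0010080917566606298))
slot line heading 11.004951203175768 0.14013594804614143
foot front heading 11.026497744407331 0.10930723237903972
tab [0.45543459 0.28460986 0.155     ] [0.4795865  0.28930683 0.155     ] 0.02460439363952544
tab tri (array([0.4658842 , 0.2855187 , 0.15834262]), np.float64(0.004415057038423041))
[59, 53, 48, 47, 76, 142, 155, 171, 187, 188, 188, 187, 188, 191, 189, 192, 193, 188, 171, 156, 65, 93, 100, 92, 95, 94]
0.07674084812773409 0.02164268170944106
0.07674312158399615 -0.00296171182505023
0.1320967040074024 0.0009344070683870373
```

Call:
arm_command:
  increments:
    - {"slide":[0.03,-0.006,0],"spin":0,"gripper":0.5}
    - {"slide":[0.069,-0.006,0],"spin":0,"gripper":0.5}
    - {"slide":[0.069,-0.006,0],"spin":0,"gripper":0.5}
    - {"slide":[0.069,-0.006,0.03],"spin":0,"gripper":0.5}
    - {"slide":[0.069,-0.006,0.06],"spin":0,"gripper":0.5}
    - {"slide":[0.069,-0.006,0.085],"spin":0,"gripper":0.5}
    - {"slide":[0.069,-0.006,0.098],"spin":0,"gripper":0.5}
    - {"slide":[0.069,-0.006,0.098],"spin":0,"gripper":0.5}

```text
t: 3.42
tool_pos: [0.4655, 0.283, 0.2178]
tool_rot: [-1.997, -2.421, 0.012]
contact_force: [-0.8, -0.9, 0.3]
opening: 0.0642
grip_force: 0.0
```

Call:
arm_command:
  increments:
    - {"slide":[0,0,0],"spin":0,"gripper":-0.2}
    - {"slide":[0,0,0],"spin":0,"gripper":-0.5}
    - {"slide":[0,0,0],"spin":0,"gripper":-0.6}
    - {"slide":[0,0,0],"spin":0,"gripper":-0.6}
    - {"slide":[0,0,0],"spin":0,"gripper":-0.6}
    - {"slide":[0,0,0],"spin":0,"gripper":-0.6}
  newtons: 15

```text
t: 3.92
tool_pos: [0.4684, 0.2855, 0.2249]
tool_rot: [1.994, 2.424, 0.005]
contact_force: [0.5, -1.3, 6.0]
opening: 0.0249
grip_force: 19.9
```

```bash
python3 -c "
from h import *
go([.467,.285,.222],11);o=status.get_obs();print(o['opening'],o['grip_force'],o['contact_force'])
d=cam('wrist');save(d,'w3.png')"
```

```text
[-0.0002, -0.0014, 0.0029] |s| 0.003 tooly 11.1 spin 0.1 pos [0.4684 0.2855 0.2249] q [ 0.41 -0.07  1.87 -0.    1.34  0.22] t 3.92
0.024854774851829572 19.866161942481995 [ 0.5342134  -1.33221723  5.99013187]
```

View pics/w3.png

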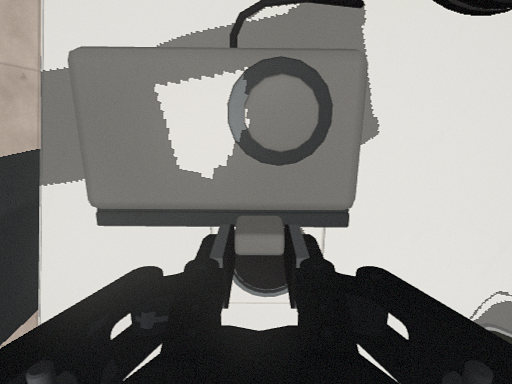

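The wrist view shows the tab held between the pads at (258,235), and the opening of 25 mm agrees with the tab's width. The minimum grip turns out to be 20 N. Now I slide the shutter open.

Call:
arm_command:
  increments:
    - {"slide":[0,-0.009,0],"spin":0,"gripper":-0.6}
    - {"slide":[0,-0.018,0],"spin":0,"gripper":-0.6}
    - {"slide":[0,-0.027,0],"spin":0,"gripper":-0.6}
    - {"slide":[0,-0.036,0],"spin":0,"gripper":-0.6}
    - {"slide":[0,-0.045,0],"spin":0,"gripper":-0.6}
    - {"slide":[0,-0.054,0],"spin":0,"gripper":-0.6}
    - {"slide":[0,-0.062,0],"spin":0,"gripper":-0.6}
    - {"slide":[0,-0.062,0],"spin":0,"gripper":-0.6}

```text
t: 4.63
tool_pos: [0.4116, 0.2745, 0.2254]
tool_rot: [1.987, 2.415, 0.032]
contact_force: [24.8, 5.5, -8.0]
opening: 0.0246
grip_force: 21.1
```

Call:
arm_command:
  increments:
    - {"slide":[0,-0.003,0],"spin":0,"gripper":-0.6}
    - {"slide":[0,-0.003,0],"spin":0,"gripper":-0.6}

```text
t: 4.8
tool_pos: [0.4108, 0.2743, 0.2255]
tool_rot: [1.986, 2.412, 0.039]
contact_force: [33.6, 7.8, -14.2]
opening: 0.0241
grip_force: 20.8
```

Call:
arm_command:
  increments:
    - {"slide":[0,0.004,0],"spin":0,"gripper":-0.6}
    - {"slide":[0,0.004,0],"spin":0,"gripper":0.2}
    - {"slide":[0,0.004,0],"spin":0,"gripper":0.2}
    - {"slide":[0,0.004,0],"spin":0,"gripper":0.2}
    - {"slide":[0,0.004,-0.04],"spin":0,"gripper":0.2}
    - {"slide":[-0.02,0.02,-0.08],"spin":0,"gripper":0.2}
    - {"slide":[-0.04,0.05,-0.1],"spin":0,"gripper":0.2}
    - {"slide":[-0.04,0.05,-0.1],"spin":0,"gripper":0.2}

```text
t: 5.47
tool_pos: [0.4641, 0.2422, 0.3286]
tool_rot: [1.994, 2.419, 0.013]
contact_force: [0.1, -0.8, 1.2]
opening: 0.0513
grip_force: 0.0
```

```bash
python3 -c "
from h import *
import pickle
go([.540,-.123,.30],51)
d=cam('wrist');save(d,'w4.png');pickle.dump(d,open('w4.pkl','wb'))"
```

```text
[-0.373, 0.0046, 0.0286] |s| 0.374 tooly 11.0 spin -40.0 pos [0.4641 0.2422 0.3286] q [ 0.34 -0.21  1.82 -0.    1.52  0.15] t 5.47
```

View pics/w4.png

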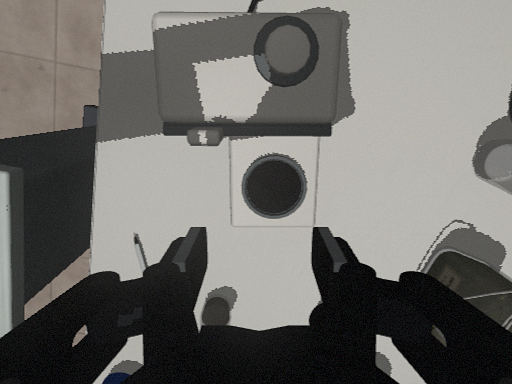

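The tab has moved to (205,136), well left of the dish at (274,185). I now measure its travel.

```bash
python3 - <<'E'
from h import *
import pickle
d=pickle.load(open('w4.pkl','rb'))
g=d['frame'].mean(2).astype(int)
for r in (131,134,138,142): print(r,g[r,180:232].tolist())
th=np.radians(101);x=np.array([np.cos(th),np.sin(th)]);y=np.array([-x[1],x[0]])
D=onz(d,274,185.5,.025);print(D)
for u in (188.,223.): 
  p=onz(d,u,135,.155);print(p,(p[:2]-[.4913,.2134])@x,(p[:2]-[.4913,.2134])@y)
E
```

```text
131 [53, 51, 50, 53, 55, 55, 50, 72, 88, 94, 97, 89, 94, 96, 92, 94, 92, 87, 122, 154, 149, 151, 150, 151, 150, 150, 125, 91, 95, 90, 94, 97, 96, 90, 93, 93, 95, 89, 78, 69, 68, 66, 65, 60, 57, 54, 54, 55, 55, 54, 54, 55]
134 [52, 51, 51, 50, 50, 53, 52, 72, 90, 94, 95, 97, 98, 97, 97, 97, 94, 93, 90, 143, 184, 186, 183, 187, 187, 152, 90, 94, 97, 98, 99, 98, 101, 99, 101, 100, 98, 94, 87, 74, 65, 67, 63, 60, 53, 53, 56, 53, 53, 54, 51, 55]
138 [178, 178, 180, 181, 182, 180, 157, 102, 86, 91, 95, 93, 93, 92, 92, 98, 98, 99, 91, 146, 191, 189, 188, 190, 191, 194, 159, 99, 94, 96, 96, 94, 94, 95, 97, 94, 94, 90, 85, 74, 66, 64, 76, 150, 188, 186, 182, 184, 162, 106, 78, 92]
142 [181, 180, 178, 178, 176, 179, 181, 162, 113, 80, 86, 86, 84, 86, 87, 91, 89, 89, 88, 83, 78, 131, 177, 173, 174, 177, 144, 81, 87, 91, 87, 93, 87, 89, 91, 89, 89, 83, 76, 83, 148, 184, 179, 177, 178, 177, 182, 183, 156, 139, 159, 172]
[0.49074051 0.21381802 0.025     ]
[0.40286743 0.27398421 0.155     ] 0.07634483983409542 0.07524780548474698
[0.4293883  0.27910109 0.155     ] 0.07630728379465063 0.04823784488254091
```

Final tab centre is at scanner y ≈ 0.064 and it stopped hard against about 33 N, so the shutter is at its end stop. Now the bottle.

Call:
arm_command:
  increments:
    - {"slide":[-0.373,0.005,0],"spin":-40,"gripper":1}
    - {"slide":[-0.373,0.005,0],"spin":-40,"gripper":1}
    - {"slide":[-0.373,0.005,0],"spin":-40,"gripper":1}
    - {"slide":[-0.373,0.005,0],"spin":-40,"gripper":1}
    - {"slide":[-0.373,0.005,0],"spin":-40,"gripper":1}
    - {"slide":[-0.373,0.005,0],"spin":-40,"gripper":1}
    - {"slide":[-0.373,0.005,0],"spin":-40,"gripper":1}
    - {"slide":[-0.373,0.005,0],"spin":-40,"gripper":1}

```text
t: 6.18
tool_pos: [0.5219, -0.0554, 0.3204]
tool_rot: [-1.041, -2.96, -0.001]
contact_force: [1.2, 0.4, 1.0]
opening: 0.0854
grip_force: 0.0
```

```bash
python3 -c "
from h import *
import pickle
go([.540,-.123,.24],51)
d=cam('wrist');pickle.dump(d,open('w5.pkl','wb'))
h=cv2.cvtColor(d['frame'],cv2.COLOR_RGB2HSV).astype(int)
m=((h[...,0]>3)&(h[...,0]<22)&(h[...,1]>150)&(h[...,2]>70)).astype(np.uint8)
n,l,s,c=cv2.connectedComponentsWithStats(m);i=1+np.argmax(s[1:,4]);print(c[i],s[i],d['cx'],proj(d,[.54,-.123,.12]),proj(d,[.54,-.123,.137]))"
```

```text
[-0.0567, -0.0414, 0.0802] |s| 0.107 tooly 51.3 spin 0.3 pos [ 0.5219 -0.0554  0.3204] q [-0.25 -0.2   1.82  0.    1.52 -1.14] t 6.18
[217.38567362 235.54364326] [ 192  209   55   53 2108] 259.0288412834145 (np.float64(215.87572105077456), np.float64(239.4978113230436)) (np.float64(213.2750741373077), np.float64(247.61767106927482))
```

Call:
arm_command:
  increments:
    - {"slide":[-0.03,-0.02,0],"spin":0,"gripper":1}
    - {"slide":[-0.056,-0.04,0.02],"spin":0,"gripper":1}
    - {"slide":[-0.056,-0.041,0.045],"spin":0,"gripper":1}
    - {"slide":[-0.056,-0.041,0.075],"spin":0,"gripper":1}
    - {"slide":[-0.056,-0.041,0.105],"spin":0,"gripper":1}
    - {"slide":[-0.056,-0.041,0.135],"spin":0,"gripper":1}
    - {"slide":[-0.056,-0.041,0.16],"spin":0,"gripper":1}
    - {"slide":[-0.056,-0.041,0.174],"spin":0,"gripper":1}

```text
t: 6.9
tool_pos: [0.5376, -0.1195, 0.1427]
tool_rot: [-1.042, -2.954, -0.001]
contact_force: [0.8, 0.2, -0.4]
opening: 0.0852
grip_force: 0.0
```

Call:
arm_command:
  increments:
    - {"slide":[0,0,0],"spin":0,"gripper":0.6}
    - {"slide":[0,0,0],"spin":0,"gripper":0.45}
    - {"slide":[0,0,0],"spin":0,"gripper":0.38}
    - {"slide":[0,0,0],"spin":0,"gripper":0.36}
    - {"slide":[0,0,0],"spin":0,"gripper":0.35}
    - {"slide":[0,0,0],"spin":0,"gripper":0.34}
    - {"slide":[0,0,0],"spin":0,"gripper":0.34}
  newtons: 20

```text
t: 7.48
tool_pos: [0.542, -0.1218, 0.15]
tool_rot: [1.045, 2.96, 0.001]
contact_force: [1.4, 1.6, 2.4]
opening: 0.0568
grip_force: 1.5
```

Call:
arm_command:
  increments:
    - {"slide":[0,0,0],"spin":0,"gripper":0.32}
    - {"slide":[0,0,0],"spin":0,"gripper":0.3}
    - {"slide":[0,0,0],"spin":0,"gripper":0.3}
    - {"slide":[0,0,0],"spin":0,"gripper":0.3}

```text
t: 7.82
tool_pos: [0.5422, -0.122, 0.1503]
tool_rot: [1.045, 2.96, 0.001]
contact_force: [0.9, 2.3, 7.1]
opening: 0.0562
grip_force: 20.1
```

Call:
arm_command:
  increments:
    - {"slide":[0,0,0],"spin":0,"gripper":0.32}
    - {"slide":[0,0,0],"spin":0,"gripper":0.32}
    - {"slide":[0,0,0],"spin":0,"gripper":0.32}

```text
t: 8.07
tool_pos: [0.5422, -0.122, 0.1502]
tool_rot: [1.045, 2.96, 0.001]
contact_force: [0.6, 1.8, 5.9]
opening: 0.0565
grip_force: 12.3
```

Call:
arm_command:
  increments:
    - {"slide":[0,0,-0.005],"spin":0,"gripper":0.32}
    - {"slide":[0,0,-0.015],"spin":0,"gripper":0.32}
    - {"slide":[0,0,-0.03],"spin":0,"gripper":0.32}
    - {"slide":[0,0,-0.05],"spin":0,"gripper":0.32}
    - {"slide":[0,0,-0.07],"spin":0,"gripper":0.32}
    - {"slide":[0,0,-0.09],"spin":0,"gripper":0.32}
    - {"slide":[0,0,-0.1],"spin":0,"gripper":0.32}
    - {"slide":[0,0,-0.1],"spin":0,"gripper":0.32}

```text
t: 8.73
tool_pos: [0.5419, -0.1224, 0.2513]
tool_rot: [1.044, 2.958, -0.001]
contact_force: [0.2, -0.3, -2.7]
opening: 0.0561
grip_force: 11.8
```

```bash
python3 -c "
from h import *
go([.491,.211,.25],10);o=status.get_obs();print(o['opening'],o['grip_force'],o['contact_force'])
import pickle
d=cam('wrist');save(d,'w6.png')"
```

```text
[0.249, 0.2275, 0.0004] |s| 0.337 tooly 51.1 spin 41.1 pos [ 0.5419 -0.1224  0.2513] q [-0.36 -0.08  1.83 -0.    1.38 -1.25] t 8.73
0.056121646987439 11.80212187813595 [ 0.20804792 -0.28133591 -2.70854319]
```

View pics/w6.png

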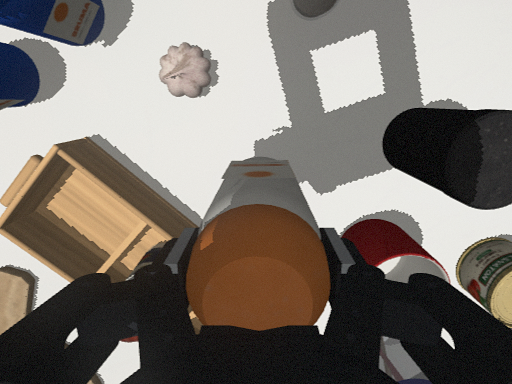

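The wrist view shows the label centred on column 259, so it faces exactly along tool x. I carry the bottle to the dish with a spin of 40°.

Call:
arm_command:
  increments:
    - {"slide":[0.007,0.007,-0.02],"spin":0,"gripper":0.32}
    - {"slide":[0.022,0.02,-0.04],"spin":3,"gripper":0.32}
    - {"slide":[0.042,0.038,-0.05],"spin":7,"gripper":0.32}
    - {"slide":[0.064,0.058,-0.05],"spin":12,"gripper":0.32}
    - {"slide":[0.086,0.079,-0.05],"spin":17,"gripper":0.32}
    - {"slide":[0.108,0.099,-0.05],"spin":22,"gripper":0.32}
    - {"slide":[0.13,0.119,-0.05],"spin":27,"gripper":0.32}
    - {"slide":[0.145,0.133,-0.05],"spin":30,"gripper":0.32}

```text
t: 9.45
tool_pos: [0.5101, 0.0748, 0.2958]
tool_rot: [-1.778, -2.585, 0.003]
contact_force: [0.4, 0.1, -3.4]
opening: 0.0562
grip_force: 11.8
```

```bash
python3 -c "
from h import *
go([.491,.211,.30],11);o=status.get_obs();print(o['opening'],o['grip_force'],o['contact_force'])"
```

```text
[0.134, 0.0309, -0.004] |s| 0.138 tooly 21.0 spin 10.0 pos [0.5101 0.0748 0.2958] q [ 0.   -0.21  1.87  0.    1.48 -0.37] t 9.45
0.05622995730523708 11.777606375981122 [ 0.36510768  0.11485196 -3.38604274]
```

Call:
arm_command:
  increments:
    - {"slide":[0.022,0.005,0],"spin":3,"gripper":0.32}
    - {"slide":[0.047,0.011,0],"spin":6,"gripper":0.32}
    - {"slide":[0.072,0.017,0],"spin":9,"gripper":0.32}
    - {"slide":[0.097,0.022,0],"spin":10,"gripper":0.32}
    - {"slide":[0.118,0.027,0],"spin":10,"gripper":0.32}
    - {"slide":[0.13,0.03,0],"spin":10,"gripper":0.32}
    - {"slide":[0.134,0.031,0],"spin":10,"gripper":0.32}
    - {"slide":[0.134,0.031,0],"spin":10,"gripper":0.32}

```text
t: 10.12
tool_pos: [0.4918, 0.2092, 0.297]
tool_rot: [-1.994, -2.427, 0.004]
contact_force: [0.1, -0.7, -3.2]
opening: 0.0562
grip_force: 11.8
```

```bash
python3 -c "
from h import *
import pickle
go([.491,.211,.176],11)
d=cam('wrist');save(d,'w7.png');pickle.dump(d,open('w7.pkl','wb'))"
```

```text
[0.002, -0.0002, 0.121] |s| 0.121 tooly 11.2 spin 0.2 pos [0.4918 0.2092 0.297 ] q [ 0.26 -0.16  1.83 -0.    1.47  0.07] t 10.12
```

View pics/w7.png

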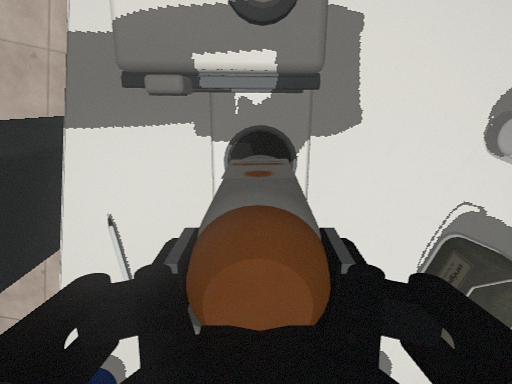

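The label faces the window, the dish lies laterally under the bottle (rim columns 224 to 296 against the bottle at 259), and the shutter is clear of the window. I lower it.

Call:
arm_command:
  increments:
    - {"slide":[0.002,0,0.015],"spin":0,"gripper":0.32}
    - {"slide":[0.002,0,0.035],"spin":0,"gripper":0.32}
    - {"slide":[0.002,0,0.055],"spin":0,"gripper":0.32}
    - {"slide":[0.002,0,0.075],"spin":0,"gripper":0.32}
    - {"slide":[0.002,0,0.093],"spin":0,"gripper":0.32}
    - {"slide":[0.002,0,0.107],"spin":0,"gripper":0.32}
    - {"slide":[0.002,0,0.113],"spin":0,"gripper":0.32}
    - {"slide":[0.002,0,0.113],"spin":0,"gripper":0.32}

```text
t: 10.83
tool_pos: [0.4911, 0.2095, 0.1833]
tool_rot: [-1.996, -2.423, 0.006]
contact_force: [0.2, 0.2, -3.6]
opening: 0.0562
grip_force: 11.8
```

Call:
arm_command:
  increments:
    - {"slide":[0,0,0.001],"spin":0,"gripper":0.32}
    - {"slide":[0,0,0.001],"spin":0,"gripper":0.32}
    - {"slide":[0,0,0.001],"spin":0,"gripper":0.32}

```text
t: 11.08
tool_pos: [0.4928, 0.2109, 0.1859]
tool_rot: [1.995, 2.425, 0.003]
contact_force: [0.1, -0.1, -4.4]
opening: 0.0567
grip_force: 11.8
```

Call:
arm_command:
  increments:
    - {"slide":[0,0,0.003],"spin":0,"gripper":0.32}
    - {"slide":[0,0,0.006],"spin":0,"gripper":0.32}
    - {"slide":[0,0,0.008],"spin":0,"gripper":0.32}
    - {"slide":[0,0,0.0095],"spin":0,"gripper":0.32}
    - {"slide":[0,0,0.0095],"spin":0,"gripper":0.32}
    - {"slide":[0,0,0.0095],"spin":0,"gripper":0.32}

```text
t: 11.58
tool_pos: [0.492, 0.211, 0.1752]
tool_rot: [-1.996, -2.426, 0.0]
contact_force: [-0.9, 0.4, -1.3]
opening: 0.0564
grip_force: 12.0
```

Call:
arm_command:
  increments:
    - {"slide":[0,0,0.001],"spin":0,"gripper":0.32}
    - {"slide":[0,0,0.0015],"spin":0,"gripper":0.32}
    - {"slide":[0,0,0.0015],"spin":0,"gripper":0.32}

```text
t: 11.83
tool_pos: [0.4924, 0.2109, 0.1749]
tool_rot: [1.995, 2.426, 0.0]
contact_force: [-2.0, -1.1, 5.7]
opening: 0.0564
grip_force: 12.5
```

Seated at the expected height with contact felt. Releasing.

Call:
arm_command:
  increments:
    - {"slide":[0,0,-0.0005],"spin":0,"gripper":0.36}
    - {"slide":[0,0,-0.0005],"spin":0,"gripper":0.45}
    - {"slide":[0,0,-0.0005],"spin":0,"gripper":0.8}
    - {"slide":[0,0,-0.0005],"spin":0,"gripper":0.9}
    - {"slide":[0,0,-0.0005],"spin":0,"gripper":0.9}
    - {"slide":[0,0,-0.02],"spin":0,"gripper":0.9}
    - {"slide":[0,0,-0.05],"spin":0,"gripper":0.9}
    - {"slide":[0,0,-0.085],"spin":0,"gripper":0.9}

```text
t: 12.5
tool_pos: [0.4906, 0.2105, 0.2567]
tool_rot: [-1.994, -2.424, 0.007]
contact_force: [0.9, -0.1, -1.1]
opening: 0.0808
grip_force: 0.0
```

Call:
arm_command:
  increments:
    - {"slide":[-0.015,0,-0.04],"spin":0,"gripper":0.9}
    - {"slide":[-0.05,0,-0.06],"spin":0,"gripper":0.9}
    - {"slide":[-0.06,0,-0.06],"spin":0,"gripper":0.9}
    - {"slide":[-0.06,0,-0.06],"spin":0,"gripper":0.9}

```text
t: 12.83
tool_pos: [0.5045, 0.1504, 0.3203]
tool_rot: [1.998, 2.421, 0.004]
contact_force: [-0.8, -0.6, -0.8]
opening: 0.081
grip_force: 0.0
```

```bash
python3 - <<'E'
from h import *
import pickle
go([.4664,.346,.30],11)
d=cam('wrist');T=cam('top');S=cam('scene');pickle.dump((d,T,S),open('w8.pkl','wb'))
A=cv2.resize(d['frame'],(480,360),interpolation=cv2.INTER_AREA); 
C=np.zeros((600,800,3),np.uint8);C[:360,:480]=A
B=cv2.resize(T['frame'][175:245,140:225],None,fx=3.7,fy=3.7,interpolation=cv2.INTER_CUBIC);C[:B.shape[0],482:482+B.shape[1]]=B
B=cv2.resize(S['frame'][220:340,175:265],None,fx=2,fy=2);C[362:600,:B.shape[1]]=B[:238]
B=d['frame'][0:190,150:380];C[370:560,250:480]=B
cv2.imwrite('pics/w8.png',C[:,:,::-1])
for f,n in((d,'w'),(T,'t'),(S,'s')):
    h=cv2.cvtColor(f['frame'],cv2.COLOR_RGB2HSV).astype(int)
    m=((h[...,0]>3)&(h[...,0]<22)&(h[...,1]>150)&(h[...,2]>70)).astype(np.uint8)
    if n=='t': m[:,:180]=0; m[:,225:]=0; m[:180]=0;m[240:]=0
    k,l,s,c=cv2.connectedComponentsWithStats(m);print(n,[(c[i].round(1).tolist(),s[i].tolist()) for i in 1+np.argsort(-s[1:,4])[:3]],np.array(proj(f,[.4915,.2115,.141])).round(1))
E
```

```text
[0.1993, -0.0004, 0.0202] |s| 0.2 tooly 10.9 spin -0.1 pos [0.5045 0.1504 0.3203] q [ 0.15 -0.2   1.82 -0.    1.51 -0.04] t 12.83
w [([253.3, 99.7], [224, 70, 61, 61, 2704]), ([286.0, 88.2], [285, 87, 3, 3, 5]), ([287.3, 92.0], [287, 91, 2, 3, 3])] [257.8 108.6]
t [([196.8, 199.8], [190, 195, 15, 10, 103]), ([206.9, 183.6], [205, 182, 5, 5, 10]), ([193.2, 227.2], [191, 226, 6, 4, 9])] [197.5 197.2]
s [([140.0, 9.5], [140, 9, 1, 2, 2]), ([441.5, 291.5], [441, 291, 2, 2, 2]), ([431.0, 70.0], [431, 70, 1, 1, 1])] [227.3 232.1]
```

View pics/w8.png

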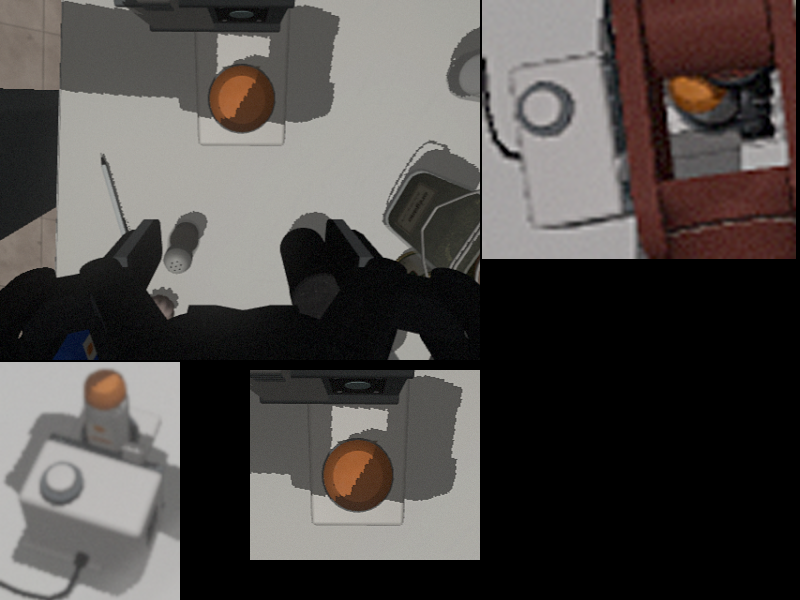

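The picture shows the bottle standing on the dish: wrist inset cap at (241,99), window clear at (242,15), shutter parked at the left. Seated at 25 mm it must lie inside the rim, within 6 mm of centre. Next, the key with closed fingers.

Call:
arm_command:
  increments:
    - {"slide":[0.03,0,0],"spin":0,"gripper":-1}
    - {"slide":[0.07,0,0],"spin":0,"gripper":-1}
    - {"slide":[0.11,0,0],"spin":0,"gripper":-1}
    - {"slide":[0.15,0,0],"spin":0,"gripper":-1}
    - {"slide":[0.185,-0.001,0],"spin":0,"gripper":-1}
    - {"slide":[0.2,-0.001,0.01],"spin":0,"gripper":-1}
    - {"slide":[0.2,-0.001,0.03],"spin":0,"gripper":-1}
    - {"slide":[0.2,-0.001,0.05],"spin":0,"gripper":-1}

```text
t: 13.65
tool_pos: [0.4627, 0.3497, 0.2662]
tool_rot: [-1.991, -2.429, 0.002]
contact_force: [0.4, 0.0, 0.2]
opening: 0.0001
grip_force: 0.0
```

Call:
arm_command:
  increments:
    - {"slide":[0,0,0.005],"spin":0,"gripper":-1}
    - {"slide":[0,0,0.01],"spin":0,"gripper":-1}
    - {"slide":[0,0,0.015],"spin":0,"gripper":-1}
    - {"slide":[0,0,0.018],"spin":0,"gripper":-1}
    - {"slide":[0,0,0.018],"spin":0,"gripper":-1}
    - {"slide":[0,0,0.018],"spin":0,"gripper":-1}

```text
t: 14.15
tool_pos: [0.4644, 0.348, 0.2512]
tool_rot: [1.996, 2.425, 0.002]
contact_force: [0.5, 1.0, 0.9]
opening: -0.0002
grip_force: 0.0
```

```bash
python3 -c "
from h import *
go([.4655,.3465,.23],11)
d=cam('wrist');g=cv2.cvtColor(d['frame'],cv2.COLOR_RGB2GRAY)
print(status.get_obs()['opening'],np.array(proj(d,[.4655,.3465,.157])).round(),cv2.HoughCircles(cv2.medianBlur(g,3),cv2.HOUGH_GRADIENT,1.5,60,param1=80,param2=40,minRadius=25,maxRadius=70))"
```

```text
[-0.0017, 0.0008, 0.0212] |s| 0.021 tooly 11.1 spin 0.1 pos [0.4644 0.348  0.2512] q [ 0.51 -0.02  1.77  0.    1.38  0.32] t 14.15
0.00015955332488578748 [262. 229.] [[[440.25  23.25  69.1 ]
  [261.75 213.75  40.6 ]
  [273.75 117.75  42.4 ]]]
```

Call:
arm_command:
  increments:
    - {"slide":[0,0,0.003],"spin":0,"gripper":-1}
    - {"slide":[0,0,0.006],"spin":0,"gripper":-1}
    - {"slide":[0,0,0.009],"spin":0,"gripper":-1}
    - {"slide":[0,0,0.012],"spin":0,"gripper":-1}
    - {"slide":[0,0,0.014],"spin":0,"gripper":-1}
    - {"slide":[0,0,0.014],"spin":0,"gripper":-1}

```text
t: 14.7
tool_pos: [0.4637, 0.3479, 0.2355]
tool_rot: [-1.996, -2.426, 0.002]
contact_force: [0.6, -0.9, -0.3]
opening: -0.0001
grip_force: 0.0
```

Call:
arm_command:
  increments:
    - {"slide":[0,0,0.002],"spin":0,"gripper":-1}
    - {"slide":[0,0,0.004],"spin":0,"gripper":-1}
    - {"slide":[0,0,0.005],"spin":0,"gripper":-1}
    - {"slide":[0,0,0.005],"spin":0,"gripper":-1}
    - {"slide":[0,0,0.005],"spin":0,"gripper":-1}

```text
t: 15.12
tool_pos: [0.4639, 0.3481, 0.2313]
tool_rot: [-1.996, -2.426, 0.0]
contact_force: [-0.1, -0.7, 0.4]
opening: 0.0001
grip_force: 0.0
```

Call:
arm_command:
  increments:
    - {"slide":[0,0,0.002],"spin":0,"gripper":-1}
    - {"slide":[0,0,0.004],"spin":0,"gripper":-1}
    - {"slide":[0,0,0.006],"spin":0,"gripper":-1}
    - {"slide":[0,0,0.0065],"spin":0,"gripper":-1}
    - {"slide":[0,0,0.0065],"spin":0,"gripper":-1}

```text
t: 15.53
tool_pos: [0.4642, 0.3482, 0.2253]
tool_rot: [1.996, 2.426, 0.001]
contact_force: [-0.1, 1.1, 3.8]
opening: 0.0
grip_force: 1.5
```

Call:
arm_command:
  increments:
    - {"slide":[0,0,0.001],"spin":0,"gripper":-1}
    - {"slide":[0,0,0.001],"spin":0,"gripper":-1}
    - {"slide":[0,0,0.001],"spin":0,"gripper":-1}

```text
t: 15.78
tool_pos: [0.4642, 0.3482, 0.2243]
tool_rot: [1.996, 2.426, 0.001]
contact_force: [-0.5, 0.7, 3.5]
opening: 0.0
grip_force: 1.7
```

Call:
arm_command:
  increments:
    - {"slide":[0,0,0.001],"spin":0,"gripper":-1}
    - {"slide":[0,0,0.002],"spin":0,"gripper":-1}
    - {"slide":[0,0,0.002],"spin":0,"gripper":-1}

```text
t: 16.03
tool_pos: [0.4643, 0.3483, 0.2236]
tool_rot: [1.996, 2.426, 0.001]
contact_force: [-2.5, -1.0, 9.5]
opening: -0.0001
grip_force: 4.6
```

Key bottomed out (9.5 N at the expected depth). Now back to the bottle.

Call:
arm_command:
  increments:
    - {"slide":[0,0,-0.02],"spin":0,"gripper":-1}
    - {"slide":[0,0,-0.06],"spin":0,"gripper":0.5}
    - {"slide":[-0.03,0,-0.08],"spin":0,"gripper":1}
    - {"slide":[-0.07,0,-0.08],"spin":0,"gripper":1}
    - {"slide":[-0.11,0,-0.08],"spin":0,"gripper":1}
    - {"slide":[-0.13,0,-0.08],"spin":0,"gripper":1}
    - {"slide":[-0.138,0,-0.08],"spin":0,"gripper":1}
    - {"slide":[-0.138,0,-0.08],"spin":0,"gripper":1}

```text
t: 16.7
tool_pos: [0.4905, 0.2113, 0.301]
tool_rot: [-1.999, -2.423, 0.002]
contact_force: [-0.6, 0.3, -0.5]
opening: 0.0834
grip_force: 0.0
```

```bash
python3 -c "
from h import *
go([.4924,.2109,.172],11)
print(status.get_obs()['opening'])"
```

```text
[-0.0007, 0.002, 0.129] |s| 0.129 tooly 11.0 spin -0.0 pos [0.4905 0.2113 0.301 ] q [ 0.27 -0.16  1.83  0.    1.48  0.08] t 16.7
0.08341425334590913
```

Call:
arm_command:
  increments:
    - {"slide":[0,0.002,0.02],"spin":0,"gripper":1}
    - {"slide":[0,0.002,0.045],"spin":0,"gripper":1}
    - {"slide":[0,0.002,0.07],"spin":0,"gripper":1}
    - {"slide":[0,0.002,0.095],"spin":0,"gripper":1}
    - {"slide":[0,0.002,0.115],"spin":0,"gripper":1}
    - {"slide":[0,0.002,0.125],"spin":0,"gripper":1}
    - {"slide":[0,0.002,0.126],"spin":0,"gripper":0.6}
    - {"slide":[0,0.002,0.126],"spin":0,"gripper":0.5}

```text
t: 17.37
tool_pos: [0.4922, 0.2138, 0.1755]
tool_rot: [-1.994, -2.426, 0.001]
contact_force: [-0.3, -0.5, 0.2]
opening: 0.0649
grip_force: 0.0
```

Call:
arm_command:
  increments:
    - {"slide":[0,0,0],"spin":0,"gripper":0.42}
    - {"slide":[0,0,0],"spin":0,"gripper":0.38}
    - {"slide":[0,0,0],"spin":0,"gripper":0.36}
    - {"slide":[0,0,0],"spin":0,"gripper":0.34}
    - {"slide":[0,0,0],"spin":0,"gripper":0.33}
    - {"slide":[0,0,0],"spin":0,"gripper":0.32}
    - {"slide":[0,0,0],"spin":0,"gripper":0.32}
    - {"slide":[0,0,0],"spin":0,"gripper":0.32}
  newtons: 20

```text
t: 18.03
tool_pos: [0.493, 0.2132, 0.1773]
tool_rot: [1.996, 2.425, 0.002]
contact_force: [-2.7, -0.7, 5.9]
opening: 0.0564
grip_force: 7.7
```

Call:
arm_command:
  increments:
    - {"slide":[0,0,-0.003],"spin":0,"gripper":0.315}
    - {"slide":[0,0,-0.01],"spin":0,"gripper":0.315}
    - {"slide":[0,0,-0.025],"spin":0,"gripper":0.315}
    - {"slide":[0,0,-0.045],"spin":0,"gripper":0.315}
    - {"slide":[0,0,-0.07],"spin":0,"gripper":0.315}
    - {"slide":[0,0,-0.095],"spin":0,"gripper":0.315}
    - {"slide":[0,0,-0.115],"spin":0,"gripper":0.315}
    - {"slide":[0,0,-0.125],"spin":0,"gripper":0.315}

```text
t: 18.7
tool_pos: [0.4933, 0.2132, 0.3041]
tool_rot: [1.994, 2.424, 0.006]
contact_force: [0.1, 0.4, -3.8]
opening: 0.0565
grip_force: 9.6
```

```bash
python3 - <<'E'
from h import *
import pickle
o=status.get_obs();print(o['opening'],o['grip_force'],o['contact_force'])
w=cam('wrist');w['c2w']=None
T=np.eye(4);T[:3,:3]=R.from_rotvec([1.044,2.958,-.001]).as_matrix();T[:3,3]=[.5419,-.1224,.2513];w['c2w']=T@np.array(w['mount'])
print('w6 corner bl',onz(w,62,141,.055),onz(w,5,208,.055))
S=pickle.load(open('scene.pkl','rb'))
for u in ((361,205),(388,178),(497,213),(487,247)): print(u,onz(S,u[0]/1.5,u[1]/1.5,.055).round(4))
c=np.array([.4665,-.2847])
print('slot floor proj in w6',proj(w,[*c,.006]),'rim',[np.round(proj(w,[c[0]+a,c[1]+b,.055])) for a,b in((-.05,.05),(-.04,-.05))])
go([.4665,-.2847,.31],99)
go([.4665,-.2847,.31],11)
E
```

```text
0.05645428290109809 9.635373063501902 [ 0.14617321  0.37423282 -3.75095813]
w6 corner bl [ 0.40933892 -0.23174472  0.055     ] [ 0.417434  -0.3177804  0.055    ]
(361, 205) [ 0.695  -0.1963  0.055 ]
(388, 178) [ 0.6874 -0.3114  0.055 ]
(497, 213) [ 0.4119 -0.323   0.055 ]
(487, 247) [ 0.3904 -0.2118  0.055 ]
slot floor proj in w6 (np.float64(97.51580247941868), np.float64(207.98844250216243)) rim [array([ 66., 150.]), array([  1., 226.])]
[-0.4834, -0.1226, -0.0058] |s| 0.499 tooly 11.1 spin -87.9 pos [0.4937 0.2133 0.3052] q [ 0.27 -0.16  1.82 -0.    1.48  0.08] t 18.75
[-0.4834, -0.1226, -0.0058] |s| 0.499 tooly 11.1 spin 0.1 pos [0.4937 0.2133 0.3052] q [ 0.27 -0.16  1.82 -0.    1.48  0.08] t 18.75
```

Call:
arm_command:
  increments:
    - {"slide":[-0.01,-0.002,-0.005],"spin":0,"gripper":0.31}
    - {"slide":[-0.03,-0.007,-0.01],"spin":0,"gripper":0.31}
    - {"slide":[-0.06,-0.014,-0.015],"spin":0,"gripper":0.31}
    - {"slide":[-0.095,-0.022,-0.015],"spin":0,"gripper":0.31}
    - {"slide":[-0.13,-0.03,-0.015],"spin":0,"gripper":0.31}
    - {"slide":[-0.165,-0.038,-0.015],"spin":0,"gripper":0.31}
    - {"slide":[-0.2,-0.046,-0.015],"spin":0,"gripper":0.31}
    - {"slide":[-0.235,-0.054,-0.015],"spin":0,"gripper":0.31}

```text
t: 19.42
tool_pos: [0.4834, -0.03, 0.3135]
tool_rot: [-1.994, -2.424, 0.003]
contact_force: [1.0, -0.2, -3.5]
opening: 0.0561
grip_force: 12.0
```

Call:
arm_command:
  increments:
    - {"slide":[-0.035,-0.008,0],"spin":0,"gripper":0.31}
    - {"slide":[-0.07,-0.016,0],"spin":0,"gripper":0.31}
    - {"slide":[-0.105,-0.024,0],"spin":0,"gripper":0.31}
    - {"slide":[-0.14,-0.032,0],"spin":0,"gripper":0.31}
    - {"slide":[-0.175,-0.04,0],"spin":0,"gripper":0.31}
    - {"slide":[-0.21,-0.048,0],"spin":0,"gripper":0.31}
    - {"slide":[-0.24,-0.055,0],"spin":0,"gripper":0.31}
    - {"slide":[-0.26,-0.06,0],"spin":0,"gripper":0.31}

```text
t: 20.08
tool_pos: [0.4743, -0.2976, 0.3132]
tool_rot: [-1.997, -2.421, 0.002]
contact_force: [-0.0, -0.1, -3.4]
opening: 0.0561
grip_force: 12.0
```

Call:
arm_command:
  increments:
    - {"slide":[-0.02,-0.004,0],"spin":0,"gripper":0.31}
    - {"slide":[-0.035,-0.008,0],"spin":0,"gripper":0.31}
    - {"slide":[-0.045,-0.01,0],"spin":0,"gripper":0.31}
    - {"slide":[-0.048,-0.01,0],"spin":0,"gripper":0.31}
    - {"slide":[-0.048,-0.01,0],"spin":0,"gripper":0.31}
    - {"slide":[-0.048,-0.01,0],"spin":0,"gripper":0.31}

```text
t: 20.58
tool_pos: [0.4756, -0.3429, 0.3155]
tool_rot: [-1.994, -2.426, -0.001]
contact_force: [-1.1, -0.2, -3.1]
opening: 0.0559
grip_force: 12.0
```

```bash
python3 - <<'E'
from h import *
import pickle
o=status.get_obs();print(o['opening'],o['grip_force'],o['contact_force'])
go([.4665,-.2847,.31],11)
d=cam('wrist');pickle.dump(d,open('w9.pkl','wb'))
h=cv2.cvtColor(d['frame'],cv2.COLOR_RGB2HSV).astype(int)
m=((h[...,0]>8)&(h[...,0]<24)&(h[...,1]>60)&(h[...,1]<170)&(h[...,2]>50))
print('slot proj',proj(d,[.4665,-.2847,.006]),proj(d,[.4665,-.2847,.055]))
s=m[::8,::8]
print('\n'.join('%3d '%(8*i)+''.join('#' if x else '.' for x in r) for i,r in enumerate(s)))
E
```

```text
0.055853358552691586 12.027997792465612 [-1.10878615 -0.19439739 -3.06685701]
[0.0589, 0.0024, 0.0056] |s| 0.059 tooly 11.2 spin 0.2 pos [ 0.4756 -0.3429  0.3155] q [-0.75 -0.04  1.69  0.    1.5  -0.95] t 20.58
slot proj (np.float64(261.9522171588079), np.float64(109.57276488600392)) (np.float64(262.3433832075684), np.float64(110.7341672607039))
  0 ................................................................
  8 ................................................................
 16 ................................................................
 24 ................................................................
 32 ................................................................
 40 ................................................................
 48 ................................................................
 56 ...........................#########............................
 64 ..................#........##############################.......
 72 ...................#.......#####################################
 80 ..........................################################
[... 1859 characters left out ...]
..........
304 ........................#.#..#......#....#......................
312 ........................#...###..#.......#......................
320 ........................###.....#...#...#.......................
328 .........................#.....##.#.....#.......................
336 ................................................#...............
344 ................................................##..............
352 ................................................##..............
360 ................................................##..............
368 ................................................#...............
376 ................................................................
```

```bash
python3 - <<'E'
from h import *
import pickle
d=pickle.load(open('w9.pkl','rb'))
h=cv2.cvtColor(d['frame'],cv2.COLOR_RGB2HSV).astype(int)
m=((h[...,0]>8)&(h[...,0]<24)&(h[...,1]>60)&(h[...,1]<170)&(h[...,2]>50))
L=[(int(np.argmax(m[r,190:])+190),r) for r in range(72,150,12)]
U=[(c,int(np.argmax(m[40:,c])+40)) for c in range(216,480,24)]
D=[(c,int(np.where(m[100:182,c])[0].max()+100)) for c in range(290,480,20)]
print(L,U,D)
P=lambda A:np.array([onz(d,*p,.055)[:2] for p in A])
l,u,dn=P(L),P(U),P(D)
print(l.round(4).tolist());print(u.round(4).tolist());print(dn.round(4).tolist())
for q in(u,dn): k=np.polyfit(q[:,0],q[:,1],1);print('heading',np.degrees(np.arctan(k[0])),np.polyval(k,.4665))
E
```

```text
[(211, 72), (201, 84), (201, 96), (201, 108), (202, 120), (202, 132), (211, 144)] [(216, 54), (240, 54), (264, 55), (288, 57), (312, 58), (336, 59), (360, 60), (384, 61), (408, 62), (432, 63), (456, 65)] [(290, 160), (310, 162), (330, 162), (350, 163), (370, 164), (390, 165), (410, 166), (430, 167), (450, 168), (470, 169)]
[[0.4088, -0.2578], [0.4007, -0.271], [0.4024, -0.2825], [0.4041, -0.2942], [0.4068, -0.306], [0.4086, -0.3182], [0.4198, -0.3288]]
[[0.4111, -0.2403], [0.4343, -0.2358], [0.4577, -0.2321], [0.4813, -0.2293], [0.5047, -0.2257], [0.5282, -0.222], [0.5517, -0.2183], [0.5752, -0.2146], [0.5988, -0.2109], [0.6224, -0.2072], [0.6464, -0.2044]]
[[0.5057, -0.3294], [0.5273, -0.3274], [0.5485, -0.3232], [0.5699, -0.3201], [0.5913, -0.317], [0.6128, -0.3139], [0.6343, -0.3108], [0.6559, -0.3076], [0.6775, -0.3045], [0.6991, -0.3014]]
heading 8.669086264307802 -0.23128993231523554
heading 8.367895965758098 -0.33547681026350384
```

The slot measures (0.465, -0.284), agreeing with the first estimate, and the carrier width of 103 mm fits. I move over it and lower the bottle.

Call:
arm_command:
  increments:
    - {"slide":[0.015,0.001,0],"spin":0,"gripper":0.31}
    - {"slide":[0.035,0.002,0],"spin":0,"gripper":0.31}
    - {"slide":[0.052,0.002,0],"spin":0,"gripper":0.31}
    - {"slide":[0.06,0.002,0],"spin":0,"gripper":0.31}
    - {"slide":[0.06,0.002,0.01],"spin":0,"gripper":0.31}
    - {"slide":[0.06,0.002,0.03],"spin":0,"gripper":0.31}
    - {"slide":[0.06,0.002,0.05],"spin":0,"gripper":0.31}
    - {"slide":[0.06,0.002,0.065],"spin":0,"gripper":0.31}

```text
t: 21.3
tool_pos: [0.4655, -0.284, 0.2487]
tool_rot: [-1.995, -2.426, 0.001]
contact_force: [-0.0, -0.2, -4.0]
opening: 0.0562
grip_force: 11.8
```

```bash
python3 -c "
from h import *
go([.466,-.283,.158],11);o=status.get_obs();print(o['opening'],o['grip_force'],o['contact_force'])"
```

```text
[0.0008, 0.0007, 0.0907] |s| 0.091 tooly 11.1 spin 0.1 pos [ 0.4655 -0.284   0.2487] q [-0.68 -0.1   1.85 -0.    1.39 -0.88] t 21.3
0.056197127201675766 11.823530540568754 [-0.03093858 -0.2247384  -4.00926598]
```

Call:
arm_command:
  increments:
    - {"slide":[0.001,0.001,0.015],"spin":0,"gripper":0.31}
    - {"slide":[0.001,0.001,0.032],"spin":0,"gripper":0.31}
    - {"slide":[0.001,0.001,0.05],"spin":0,"gripper":0.31}
    - {"slide":[0.001,0.001,0.065],"spin":0,"gripper":0.31}
    - {"slide":[0.001,0.001,0.075],"spin":0,"gripper":0.31}
    - {"slide":[0.001,0.001,0.08],"spin":0,"gripper":0.31}
    - {"slide":[0.001,0.001,0.082],"spin":0,"gripper":0.31}
    - {"slide":[0.001,0.001,0.082],"spin":0,"gripper":0.31}

```text
t: 21.97
tool_pos: [0.4668, -0.2834, 0.1689]
tool_rot: [1.996, 2.426, -0.0]
contact_force: [-0.5, -0.0, -3.9]
opening: 0.0561
grip_force: 11.9
```

Call:
arm_command:
  increments:
    - {"slide":[0,0,0.001],"spin":0,"gripper":0.31}
    - {"slide":[0,0,0.002],"spin":0,"gripper":0.31}
    - {"slide":[0,0,0.002],"spin":0,"gripper":0.31}
    - {"slide":[0,0,0.002],"spin":0,"gripper":0.31}

```text
t: 22.3
tool_pos: [0.4669, -0.2834, 0.1675]
tool_rot: [1.995, 2.425, 0.0]
contact_force: [0.5, -0.2, -3.3]
opening: 0.0561
grip_force: 11.9
```

Need about 9.5 mm more.

Call:
arm_command:
  increments:
    - {"slide":[0,0,0.002],"spin":0,"gripper":0.31}
    - {"slide":[0,0,0.004],"spin":0,"gripper":0.31}
    - {"slide":[0,0,0.006],"spin":0,"gripper":0.31}
    - {"slide":[0,0,0.008],"spin":0,"gripper":0.31}
    - {"slide":[0,0,0.0085],"spin":0,"gripper":0.31}
    - {"slide":[0,0,0.0085],"spin":0,"gripper":0.31}
    - {"slide":[0,0,0.0085],"spin":0,"gripper":0.31}

```text
t: 22.88
tool_pos: [0.4668, -0.2836, 0.1589]
tool_rot: [1.995, 2.426, -0.001]
contact_force: [-1.2, -1.3, -0.9]
opening: 0.0564
grip_force: 12.2
```

Call:
arm_command:
  increments:
    - {"slide":[0,0,0.001],"spin":0,"gripper":0.31}
    - {"slide":[0,0,0.0015],"spin":0,"gripper":0.31}
    - {"slide":[0,0,0.0015],"spin":0,"gripper":0.31}

```text
t: 23.13
tool_pos: [0.4671, -0.2843, 0.1587]
tool_rot: [1.994, 2.424, -0.003]
contact_force: [-3.4, -2.0, 5.6]
opening: 0.0564
grip_force: 12.7
```

Seated on the floor. I release and rise.

Call:
arm_command:
  increments:
    - {"slide":[0,0,-0.0005],"spin":0,"gripper":0.36}
    - {"slide":[0,0,-0.0005],"spin":0,"gripper":0.45}
    - {"slide":[0,0,-0.0005],"spin":0,"gripper":0.7}
    - {"slide":[0,0,-0.0005],"spin":0,"gripper":0.8}
    - {"slide":[0,0,-0.0005],"spin":0,"gripper":0.8}
    - {"slide":[0,0,-0.02],"spin":0,"gripper":0.8}
    - {"slide":[0,0,-0.05],"spin":0,"gripper":0.8}
    - {"slide":[0,0,-0.085],"spin":0,"gripper":0.8}

```text
t: 23.8
tool_pos: [0.4656, -0.2822, 0.2401]
tool_rot: [-1.992, -2.422, -0.0]
contact_force: [1.9, -0.6, -0.0]
opening: 0.0765
grip_force: 0.0
```

Call:
arm_command:
  increments:
    - {"slide":[-0.02,0,-0.04],"spin":0,"gripper":0.8}
    - {"slide":[-0.06,0,-0.07],"spin":0,"gripper":0.8}
    - {"slide":[-0.1,0,-0.07],"spin":0,"gripper":0.8}
    - {"slide":[-0.13,0,-0.07],"spin":0,"gripper":0.8}
    - {"slide":[-0.13,0,-0.07],"spin":0,"gripper":0.8}
    - {"slide":[-0.13,0,-0.07],"spin":0,"gripper":0.8}

```text
t: 24.3
tool_pos: [0.4916, -0.4123, 0.311]
tool_rot: [-1.997, -2.423, -0.001]
contact_force: [0.1, 0.7, 0.1]
opening: 0.0769
grip_force: 0.0
```

```bash
python3 - <<'E'
from h import *
import pickle
S=cam('scene');T=cam('top');w=cam('wrist');T0=pickle.load(open('top.pkl','rb'));S0=pickle.load(open('scene.pkl','rb'))
c={}
for d,n in((T,'t'),(S,'s'),(w,'w')):
    h=cv2.cvtColor(d['frame'],cv2.COLOR_RGB2HSV).astype(int)
    m=((h[...,0]>5)&(h[...,0]<22)&(h[...,1]>150)&(h[...,2]>90)).astype(np.uint8)
    k,l,s,cc=cv2.connectedComponentsWithStats(m);i=1+np.argmax(s[1:,4]);c[n]=cc[i];print(n,cc[i],s[i])
print('cap s-w',tri(S,c['s'],w,c['w']),'w@.125',onz(w,*c['w'],.125),'t@.125',onz(T,*c['t'],.125))
# changed regions in scene / top vs start
for a,b,n in((S,S0,'scene'),(T,T0,'top')):
    df=(np.abs(a['frame'].astype(int)-b['frame']).max(2)>40).astype(np.uint8)
    k,l,s,cc=cv2.connectedComponentsWithStats(cv2.morphologyEx(df,cv2.MORPH_OPEN,np.ones((3,3))));print(n,[s[i].tolist() for i in range(1,k) if s[i,4]>15])
o=status.get_obs();print(o['contact_force'],o['grip_force'])
E
```

```text
t [344.85526316 206.67105263] [338 200  15  15 152]
s [315.28205128 127.5042735 ] [309 122  13  12 117]
w [263.09215773  21.90562694] [ 230    0   60   56 2257]
cap s-w (array([ 0.4670161 , -0.28737065,  0.12300461]), np.float64(0.004948443346303718)) w@.125 [ 0.46945273 -0.28710392  0.125     ] t@.125 [ 0.46858401 -0.28748354  0.125     ]
scene [[308, 0, 47, 76, 1753], [353, 0, 51, 40, 1350], [409, 0, 5, 6, 27], [473, 22, 15, 34, 128], [440, 31, 18, 14, 149], [430, 32, 8, 13, 43], [395, 47, 39, 32, 389], [437, 51, 3, 7, 21], [406, 67, 106, 126, 3586], [439, 72, 5, 7, 25], [335, 79, 69, 174, 2723], [445, 84, 5, 8, 25], [425, 107, 11, 8, 63], [307, 121, 15, 15, 176], [275, 139, 6, 6, 34], [292, 143, 4, 6, 21], [266, 145, 13, 10, 103], [300, 145, 20, 11, 136], [256, 155, 24, 33, 559], [339, 161, 7, 9, 49], [282, 162, 60, 95, 2369], [422, 194, 21, 15, 226], [444, 199, 8, 16, 56], [446, 222, 11, 16, 95], [351, 230, 63, 50, 1509], [479, 242, 33, 22, 387], [216, 253, 9, 7, 51], [236, 259, 7, 5, 32], [291, 261, 30, 36, 766], [310, 265, 22, 43, 235], [285, 299, 20, 31, 392], [430, 303, 24, 12, 179], [387, 306, 16, 14, 137], [438, 317, 8, 3, 24], [289, 336, 7, 9, 47], [273, 373, 4, 6, 22]]
top [[236, 159, 276, 225, 22520], [330, 172, 12, 7, 59], [347, 177, 13, 37, 262], [279, 178, 25, 19, 376], [332, 187, 12, 8, 60], [239, 191, 83, 74, 2179], [326, 197, 21, 25, 343], [174, 201, 4, 6, 19], [176, 217, 5, 7, 28], [178, 247, 55, 18, 662], [305, 246, 7, 8, 43], [174, 286, 72, 98, 3881], [241, 312, 8, 7, 28], [252, 318, 21, 29, 305]]
[ 0.26159152  0.3327058  -0.33854682] 0.0
```

The bottle stands in the slot, about 4 mm off centre. I can't look into the joint, so before handing in I'll confirm that the shutter is really at its stop with a gentle push; there is plenty of time left.

Call:
arm_command:
  increments:
    - {"slide":[0.04,0.0055,0],"spin":0,"gripper":-1}
    - {"slide":[0.08,0.011,0],"spin":0,"gripper":-1}
    - {"slide":[0.12,0.017,0],"spin":0,"gripper":-1}
    - {"slide":[0.16,0.022,0],"spin":0,"gripper":-1}
    - {"slide":[0.2,0.028,0],"spin":0,"gripper":-1}
    - {"slide":[0.24,0.033,0],"spin":0,"gripper":-1}
    - {"slide":[0.28,0.039,0],"spin":0,"gripper":-1}
    - {"slide":[0.32,0.045,0],"spin":0,"gripper":-1}

```text
t: 25.12
tool_pos: [0.473, -0.0852, 0.3119]
tool_rot: [1.994, 2.427, 0.001]
contact_force: [1.0, 0.4, -0.5]
opening: 0.0002
grip_force: 0.0
```

Call:
arm_command:
  increments:
    - {"slide":[0.04,0.0055,0],"spin":0,"gripper":-1}
    - {"slide":[0.08,0.011,0],"spin":0,"gripper":-1}
    - {"slide":[0.12,0.017,0],"spin":0,"gripper":-1}
    - {"slide":[0.16,0.022,0],"spin":0,"gripper":-1}
    - {"slide":[0.2,0.028,0],"spin":0,"gripper":-1}
    - {"slide":[0.24,0.033,0],"spin":0,"gripper":-1}
    - {"slide":[0.27,0.039,0],"spin":0,"gripper":-1}
    - {"slide":[0.29,0.042,0],"spin":0,"gripper":-1}

```text
t: 25.78
tool_pos: [0.4576, 0.2079, 0.3119]
tool_rot: [-1.99, -2.43, -0.002]
contact_force: [0.1, -0.4, 0.2]
opening: 0.0002
grip_force: 0.0
```

```bash
python3 - <<'E'
from h import *
import pickle
go([.456,.284,.222],11)
d=cam('wrist');pickle.dump(d,open('w10.pkl','wb'))
g=d['frame'].mean(2).astype(int);u,v=np.array(proj(d,[.416,.2765,.155])).round().astype(int);print(u,v,d['frame'].shape)
for r in range(v-8,v+12,4): print(r,g[r,u-30:u+30].tolist())
E
```

```text
[0.0748, 0.0133, 0.09] |s| 0.118 tooly 11.4 spin 0.4 pos [0.4576 0.2079 0.3119] q [ 0.28 -0.25  1.88  0.    1.51  0.08] t 25.78
221 90 (384, 512, 3)
82 [58, 53, 52, 56, 56, 56, 57, 52, 53, 55, 52, 82, 92, 94, 92, 96, 92, 95, 95, 76, 55, 55, 58, 53, 61, 53, 54, 53, 58, 56, 59, 56, 55, 54, 59, 55, 56, 57, 60, 53, 54, 55, 56, 55, 53, 57, 57, 57, 59, 54, 54, 56, 73, 83, 83, 80, 81, 80, 83, 81]
86 [56, 56, 60, 58, 57, 50, 56, 59, 57, 73, 128, 155, 160, 163, 160, 159, 160, 160, 158, 157, 159, 160, 157, 159, 158, 159, 158, 156, 159, 159, 156, 157, 155, 159, 156, 157, 154, 161, 162, 157, 163, 161, 142, 130, 95, 57, 55, 58, 57, 61, 55, 72, 97, 99, 95, 97, 98, 94, 93, 94]
90 [53, 54, 51, 55, 55, 56, 56, 54, 49, 122, 172, 178, 190, 195, 198, 197, 197, 198, 196, 195, 197, 197, 196, 195, 196, 194, 194, 195, 195, 193, 193, 195, 193, 192, 198, 194, 195, 189, 194, 195, 189, 190, 179, 162, 139, 99, 66, 60, 58, 52, 58, 58, 53, 83, 101, 100, 99, 99, 99, 99]
94 [55, 52, 51, 54, 58, 55, 53, 50, 52, 117, 164, 178, 195, 202, 200, 199, 200, 199, 200, 199, 198, 198, 199, 200, 198, 198, 202, 200, 201, 199, 196, 201, 197, 195, 202, 196, 203, 197, 197, 196, 197, 196, 178, 162, 138, 95, 65, 66, 58, 51, 58, 52, 80, 102, 106, 105, 103, 98, 99, 99]
98 [100, 97, 101, 96, 96, 100, 101, 102, 99, 98, 137, 175, 188, 191, 192, 194, 191, 193, 191, 194, 193, 194, 196, 194, 194, 195, 192, 193, 194, 195, 195, 195, 194, 198, 198, 198, 201, 200, 198, 195, 201, 197, 182, 167, 141, 96, 66, 68, 126, 152, 129, 118, 89, 68, 68, 71, 72, 72, 74, 76]
```

Call:
arm_command:
  increments:
    - {"slide":[0.035,0.007,0],"spin":0,"gripper":-1}
    - {"slide":[0.07,0.013,0],"spin":0,"gripper":-1}
    - {"slide":[0.075,0.015,0.01],"spin":0,"gripper":-1}
    - {"slide":[0.075,0.015,0.035],"spin":0,"gripper":-1}
    - {"slide":[0.075,0.015,0.06],"spin":0,"gripper":-1}
    - {"slide":[0.075,0.015,0.08],"spin":0,"gripper":-1}
    - {"slide":[0.075,0.015,0.087],"spin":0,"gripper":-1}
    - {"slide":[0.075,0.015,0.087],"spin":0,"gripper":-1}

```text
t: 26.5
tool_pos: [0.458, 0.2802, 0.2222]
tool_rot: [-1.994, -2.425, 0.007]
contact_force: [-0.1, -0.2, -0.0]
opening: -0.0001
grip_force: 0.0
```

Call:
arm_command:
  increments:
    - {"slide":[0,0,0.003],"spin":0,"gripper":-1}
    - {"slide":[0,-0.002,0.006],"spin":0,"gripper":-1}
    - {"slide":[0,-0.005,0.006],"spin":0,"gripper":-1}
    - {"slide":[0,-0.008,0.006],"spin":0,"gripper":-1}
    - {"slide":[0,-0.01,0.006],"spin":0,"gripper":-1}
    - {"slide":[0,-0.01,0.006],"spin":0,"gripper":-1}

```text
t: 27.0
tool_pos: [0.4498, 0.2791, 0.2196]
tool_rot: [1.995, 2.426, 0.001]
contact_force: [-0.1, 0.2, 0.2]
opening: -0.0
grip_force: 0.0
```

Call:
arm_command:
  increments:
    - {"slide":[0.003,-0.002,0],"spin":0,"gripper":-1}
    - {"slide":[0.003,-0.004,0],"spin":0,"gripper":-1}
    - {"slide":[0.003,-0.006,0],"spin":0,"gripper":-1}
    - {"slide":[0.003,-0.006,0],"spin":0,"gripper":-1}

```text
t: 27.33
tool_pos: [0.4432, 0.2809, 0.2189]
tool_rot: [-1.996, -2.426, 0.0]
contact_force: [-0.2, 0.0, -0.2]
opening: 0.0
grip_force: 0.0
```

Call:
arm_command:
  increments:
    - {"slide":[0,-0.002,0],"spin":0,"gripper":-1}
    - {"slide":[0,-0.004,0],"spin":0,"gripper":-1}
    - {"slide":[0,-0.004,0],"spin":0,"gripper":-1}

```text
t: 27.58
tool_pos: [0.4396, 0.2801, 0.219]
tool_rot: [1.996, 2.426, 0.001]
contact_force: [0.6, -0.5, -1.0]
opening: 0.0001
grip_force: 0.1
```

Call:
arm_command:
  increments:
    - {"slide":[0,-0.002,0],"spin":0,"gripper":-1}
    - {"slide":[0,-0.002,0],"spin":0,"gripper":-1}
    - {"slide":[0,-0.002,0],"spin":0,"gripper":-1}

```text
t: 27.83
tool_pos: [0.4387, 0.2799, 0.2195]
tool_rot: [1.995, 2.424, 0.005]
contact_force: [4.2, 0.2, -1.7]
opening: -0.0002
grip_force: 2.0
```

Call:
arm_command:
  increments:
    - {"slide":[0,-0.002,0],"spin":0,"gripper":-1}
    - {"slide":[0,-0.002,0],"spin":0,"gripper":-1}
    - {"slide":[0,-0.002,0],"spin":0,"gripper":-1}

```text
t: 28.08
tool_pos: [0.4379, 0.2797, 0.22]
tool_rot: [1.993, 2.422, 0.01]
contact_force: [8.4, 1.6, -3.1]
opening: -0.0
grip_force: 3.8
```

Call:
arm_command:
  increments:
    - {"slide":[0,-0.002,0],"spin":0,"gripper":-1}
    - {"slide":[0,-0.002,0],"spin":0,"gripper":-1}
    - {"slide":[0,-0.002,0],"spin":0,"gripper":-1}

```text
t: 28.33
tool_pos: [0.4351, 0.2792, 0.221]
tool_rot: [1.995, 2.424, 0.005]
contact_force: [0.5, -0.7, 6.7]
opening: -0.0001
grip_force: 8.9
```

Call:
arm_command:
  increments:
    - {"slide":[0,0.003,-0.01],"spin":0,"gripper":-1}
    - {"slide":[0,0.006,-0.03],"spin":0,"gripper":-1}
    - {"slide":[-0.03,0.01,-0.06],"spin":0,"gripper":-1}
    - {"slide":[-0.07,0.02,-0.09],"spin":0,"gripper":-1}
    - {"slide":[-0.075,0.02,-0.09],"spin":0,"gripper":-1}
    - {"slide":[-0.075,0.02,-0.09],"spin":0,"gripper":-1}
    - {"slide":[-0.075,0.02,-0.09],"spin":0,"gripper":-1}

```text
t: 28.92
tool_pos: [0.4677, 0.2089, 0.3093]
tool_rot: [-1.997, -2.424, -0.0]
contact_force: [0.7, 0.5, -0.1]
opening: 0.0002
grip_force: 0.0
```

```bash
python3 - <<'E'
from h import *
import pickle
go([.4576,.2079,.3119],11)
e=cam('wrist');pickle.dump(e,open('w11.pkl','wb'))
th=np.radians(101);x=np.array([np.cos(th),np.sin(th)]);y=np.array([-x[1],x[0]])
for d in (pickle.load(open('w4.pkl','rb')),pickle.load(open('w10.pkl','rb')),e):
    g=d['frame'].mean(2).astype(int);u,v=np.array(proj(d,[.416,.2765,.155])).round().astype(int)
    print(u,v,'row',v+3,g[v+3,u-40:u+30].tolist())
# slot/track ends & tab in each, as scanner-y relative to track: print row below for track
    r=v-8; print('track row',r,[int(i) for i in np.where(np.abs(np.diff(g[r]))>15)[0]])
    print('mm/px',abs((onz(d,u+10,v,.155)-onz(d,u,v,.155))[:2]@y)*100, 'y at u',(onz(d,u,v,.155)[:2]-[.4915,.2115])@y)
E
```

```text
[0.001, -0.0102, -0.0026] |s| 0.011 tooly 11.0 spin 0.0 pos [0.4677 0.2089 0.3093] q [ 0.27 -0.22  1.86  0.    1.5   0.08] t 28.92
205 135 row 138 [179, 181, 178, 179, 180, 179, 178, 179, 179, 178, 180, 180, 179, 180, 176, 178, 178, 180, 181, 182, 180, 157, 102, 86, 91, 95, 93, 93, 92, 92, 98, 98, 99, 91, 146, 191, 189, 188, 190, 191, 194, 159, 99, 94, 96, 96, 94, 94, 95, 97, 94, 94, 90, 85, 74, 66, 64, 76, 150, 188, 186, 182, 184, 162, 106, 78, 92, 92, 89, 96]
track row 127 [80, 81, 95, 162, 330, 331, 332, 485, 486]
mm/px 0.7719354352027477 y at u 0.06197003327931573
221 90 row 93 [53, 54, 50, 53, 53, 51, 50, 55, 53, 58, 55, 54, 54, 54, 50, 56, 55, 55, 47, 117, 166, 179, 197, 200, 197, 200, 197, 200, 197, 200, 198, 196, 201, 194, 199, 200, 201, 197, 195, 197, 200, 196, 198, 198, 195, 198, 198, 197, 198, 197, 198, 192, 183, 165, 139, 99, 60, 64, 61, 57, 54, 53, 82, 101, 103, 100, 100, 101, 101, 101]
track row 82 [100, 101, 172, 201, 209, 210, 242, 276, 356, 357]
mm/px 0.6945479546941429 y at u 0.061643314979327
205 89 row 92 [54, 51, 51, 53, 54, 56, 55, 51, 52, 56, 52, 53, 49, 56, 49, 50, 54, 55, 53, 53, 55, 72, 95, 91, 100, 155, 196, 194, 195, 193, 193, 195, 197, 193, 198, 192, 194, 195, 195, 197, 195, 197, 195, 197, 198, 195, 194, 193, 193, 197, 194, 190, 194, 191, 178, 161, 138, 96, 63, 68, 67, 59, 58, 52, 80, 101, 100, 99, 96, 99]
track row 81 [90, 91, 92, 158, 231, 232, 279, 345, 356, 357]
mm/px 0.6859449657979418 y at u 0.061883091459486055
```

The tab did not move under more than 8 N against the 1 to 2 N it needs (measured at y = 63 to 64 mm before and after), so the shutter is at its end stop. I hand in.

```bash
python3 -c "
from h import *
print(order.finish_job())"
```

```text
the job is handed in; nothing more can be done
None
```

I handed the job in after about 29 s of the 72 s, with no verdict returned: the shutter is against its open stop, the bottle was scanned label to the window, and it now stands released about 4 mm off centre in the empty compartment; I did not re-measure the other things on the table.

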